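# Load the angled drilling jig

## Task

Load the sloping drilling jig for the pillar drill. Of the two aluminium brackets, which are left-hand and right-hand versions of each other, take the one whose outline matches the jig's L-shaped pocket, turn it and set it fully home in the pocket. Then enter the black forked drill plate in the two rails from their open upper end, fork first, and slide it down until it is fully home against the stop. Leave the other bracket, the screw jar, the tape measure and the aerosol can where they stand.

Things in the scene. Friction and masses are not known exactly. Their poses are not given: they have to be found in the camera images.
- jig: Angled drilling jig, screwed down: plywood base board 180 x 180 x 12 mm carrying a bed that slopes at 25 degrees, rising along the jig's +x, which points to the robot's right and a little away from or toward it. Origin: centre of the board's underside. Highest point about 95 mm above the bench.
- jig_bed: Sloping bed, fixed to the jig at (-12, 0, 58) mm, pitch -25 degrees. x runs up the slope, y across (left looking up the slope), z square to its light wooden face, which spans x -72 to 85, y -61.5 to 61.5 mm. Origin: in the face, at the pocket's middle. A bracket that is home has its own frame on this one, but 8 mm deeper (z = -8), with 1.5 mm of play each way. A plate that is home has its frame on this one.
- pocket (a point): Same point and axes as jig_bed's origin: middle of the pocket's mouth. The pocket is an unequal L with a dark floor, 8 mm deep, upright walls: long limb x -43.5 to 43.5, y -31.5 to 5.5; short limb x -43.5 to -6.5, y 5.5 to 31.5 mm (the bracket's outline plus 1.5 mm all round). A bracket in it may rest anywhere in that play.
- rail_mouth (a point): Middle of the rails' open upper end, in the face (x = 44 mm on the bed). Two aluminium rails run from there down to the stop: walls at y = +-53.5 mm from the middle, lips 8 to 12 mm above the face reaching in to y = +-45. The last 14 mm flare: walls to +-59.5, lips' underside to 12.5 mm, top to 15. Above the mouth the face goes on as a bare apron for 41 mm.
- stop (a point): Middle of the foot of the stop's face, at x = -60 mm on the bed, the lower end of the rails: a bar across the bed, 14 mm high. The fork tips of the plate rest against it when it is home. Friction can hold the plate anywhere in the rails, so it has to be pushed all the way.
- bracket: Aluminium bracket that fits, about 130 g. Flange 7 mm thick, an L: long limb x -42 to 42, y -30 to 4; short limb x -42 to -8, y 4 to 30 mm; 2 mm chamfer below. A web 10 mm thick (y -18 to -8) stands on it along x: x -40 to 6 at its foot, -34 to -2 near its top, 53 mm above the underside. Grip it across y near x = -17, y = -13. Origin: underside, middle of the outline; z up.
- bracket_mirror: The other-hand bracket, mirror image of the first (y reversed: short limb and web on the other sides), same sizes. It does not fit the pocket and stays on the bench.
- drill_plate: Black forked drill plate, 6 mm thick, about 140 g, x -60 to 62, y -52 to 52 mm. A slot (y -25 to -1), open at the -x end, runs back to x = 8 and passes the bracket's web; two low bushings. A red grip 14 mm thick (y -1 to 13) along x from 16 to 56 rises to 51 mm above the underside: take it across y near x = 36, y = 6. Origin: in the underside; z up.
- screw_jar: Glass jar of screws, yellow lid, diameter 68, 84 mm high, loose. Origin: centre of the underside.
- tape_measure: Yellow tape measure standing on its edge, 38 x 97 x 66 mm, loose. Origin: centre of the underside.
- aerosol: Red aerosol can with a yellow cap, diameter 58, 222 mm high, loose. Origin: centre of the underside.

How it is judged (in metres and radians):
On the way, in this order (a step that is already met when the one before it is completed fails the run):
1. the matching bracket lies fully home in the pocket, the drill plate still out of the rails (x of bracket in the frame of jig_bed between -0.0035 and 0.0035 m and y of bracket in the frame of jig_bed between -0.0035 and 0.0035 m and z of bracket in the frame of jig_bed between -0.01 and -0.0055 m and angle between the z axis of bracket and the z axis of jig_bed, either way round below 0.08 rad and angle between the x axis of bracket and the x axis of jig_bed, either way round below 0.1 rad and distance between drill_plate and jig_bed above 0.11 m), for 0.2 s.
2. the drill plate has entered the rails from their upper end: under the lips, square to them, on its way down (x of drill_plate in the frame of jig_bed between 0.02 and 0.075 m and y of drill_plate in the frame of jig_bed between -0.005 and 0.005 m and z of drill_plate in the frame of jig_bed between -0.003 and 0.004 m and angle between the z axis of drill_plate and the z axis of jig_bed, either way round below 0.08 rad and angle between the x axis of drill_plate and the x axis of jig_bed, either way round below 0.08 rad), for 0.1 s.
At the end, for the whole second after the job is handed in: Bracket home: within 3.5 mm along and across the bed, underside 5.5 mm or more below the face, square within 0.1 rad. Plate under the lips, within 3 mm of the stop. Both at rest. Other bracket within 20 mm, jar, tape and can within 30 mm of where they stood (x of bracket in the frame of jig_bed between -0.0035 and 0.0035 m and y of bracket in the frame of jig_bed between -0.0035 and 0.0035 m and z of bracket in the frame of jig_bed between -0.01 and -0.0055 m and angle between the z axis of each of bracket, drill_plate and the z axis of jig_bed, either way round below 0.08 rad and angle between the x axis of bracket and the x axis of jig_bed, either way round below 0.1 rad and x of drill_plate in the frame of jig_bed between -0.004 and 0.003 m and y of drill_plate in the frame of jig_bed between -0.005 and 0.005 m and z of drill_plate in the frame of jig_bed between -0.003 and 0.004 m and angle between the x axis of drill_plate and the x axis of jig_bed, either way round below 0.08 rad and linear speed of each of drill_plate, bracket below 0.01 m/s and distance of bracket_mirror from where it was at the start of the episode below 0.02 m and distance of each of screw_jar, tape_measure, aerosol from where it was at the start of the episode below 0.03 m); the robot touches nothing.
It fails at once if the other-hand bracket is moved by more than 20 mm (distance of bracket_mirror from where it was at the start of the episode above 0.02 m).
It fails at once if the screw jar is moved by more than 30 mm or tipped over (distance of screw_jar from where it was at the start of the episode above 0.03 m or angle between screw_jar's own z axis and vertical above 0.3 rad).
It fails at once if the tape measure is moved by more than 30 mm or tipped over (distance of tape_measure from where it was at the start of the episode above 0.03 m or angle between tape_measure's own z axis and vertical above 0.3 rad).
It fails at once if the aerosol can is moved by more than 30 mm or tipped over (distance of aerosol from where it was at the start of the episode above 0.03 m or angle between aerosol's own z axis and vertical above 0.3 rad).
It also fails if it takes over 67 s, if anything falls off the work surface, if the arm or the gripper's body presses on something with over 40 N, if the wrist force passes 120 N, or if a joint passes its speed limit or range.

## Robot

A 6-joint arm with a two-finger parallel gripper is mounted at the origin on a cart in front of the work surface, level with it; the furniture and walls round the work are solid. World frame = base frame: x ahead of the robot, y to its left, z up, the work surface at z = 0. Lengths are in mm, angles in rad, forces in N, time in s.
With the tool pointing down it reaches from about 275 to 1000 mm from the base axis. Payload 8.4 kg.
Tool frame: the origin (TCP) lies on the mounting face of the last link; the fingertips stand 173 mm ahead of it and the grasp point (between the pads) lies 155 mm ahead of it; z points along the fingers, y is the line along which they close (so a half turn about z gives the same grasp; the last joint's range is limited). The gripper opens to 85 mm and grips with 20 to 120 N. Pads are 22 mm wide; open, the fingers measure 114 mm over their backs; the gripper's body (76 mm by 85 mm) begins 54 mm behind the grasp point. The pads swing forward as they close: fully open they stand 13 mm farther back than shut.
Start: joints at [-1.175, 0.353, 1.633, -0, 1.155, -0.002], TCP at [242.119, -576.201, 404.681] pointing down, gripper open.
Joint ranges: [-2.63, 2.63], [-0.92, 2.1], [0.06, 2.66], [-1.3, 4.44], [0, 2.69], [-3.02, 3.02]. Speed limits (rad/s): [2.22, 2.22, 2.79, 3.14, 3.14, 3.14].

## Interface

Orientations are given as [roll, pitch, yaw] about the fixed x, y, z axes, in that order (R = Rz(yaw) Ry(pitch) Rx(roll)).
In Python, from rig import r gives the robot as it stands.
- The arm moves only by the tool apply_moves, never from a script. Its argument "deltas" is a list of rows, each an object with "claw": the gripper command: -1 is fully open, 1 is shut, values between are in proportion; "delta_pos": the shift along the tool's x, y, z in cm, a list of three; "yaw": the turn about the tool's z in rad. In form: [{"claw": claw, "delta_pos": [tx, ty, tz], "yaw": yaw}, ...]. A call has 1 to 8 rows; each row shifts and turns the commanded pose from where the row before left it, along the tool's axes as they then stand; what a row does not reach is not made up. A row lasts 1/8 s, in which the tool goes at most 62.5 mm and 10.7 degrees, less where a joint would pass 70% of its speed; a pose out of reach is approached as far as the arm can. A call with a gripper value outside its range is refused whole. The fingers move at their own pace and stop on an object; "grip_force" is the grip in N (left out, the last holds). Time passes only in rows, so rows that do not move let the fingers close. It gives the time, the measured TCP pose, the force, the opening and the grip force at its end, in the units of the state.
- r.sense(): the state, without advancing time (a new reading comes with each control period).
- r.grab_frame(name): name is "side" or "top"; returns a dict with "img" (400x640x3 uint8, blue, green, red), "z_map" (400x640 float32, mm along the optical axis (not along the pixel's ray), 0 where there is no reading), "fx", "fy", "cx", "cy" (pixels), "eye" and "rotation" of the camera in the world. Camera axes: x right, y up, looking along -z (the intrinsics and any distortion apply to the point x, -y, -z); pixel columns grow to the right and rows downward; lengths in mm; the calibration is good to about 2 mm. A picture is of the moment at which its call begins.
- r.sign_off(): hands the job in; it is judged then, once.
The state is a dict: "clock": time; "qpos": joint angles; "qvel": joint speeds; "joint_efforts": joint torques, N m; "eef_pos": TCP position; "tcp_rot": TCP orientation; "contact_force": force on the tool from outside, world axes, zero at the start; "wrist_torque": the same for the moment, N m; "opening": opening from 0.0 (shut) to 1.0 (fully open); "grasp_force": force on a finger pad.
Only numpy, scipy, OpenCV 4.12 (cv2) and the standard library are available. Lean on these libraries where they do the work, as an engineer would, in place of code of your own. Each camera call takes 0.05 s, during which the arm holds its last target. There are 200 camera calls.

## Working session

There is one attempt and no reset: what is moved stays moved. The work goes in short steps, Python scripts to look and compute and a tool call to move; the robot and the scene stay as the last step left them, time stands still between calls to the robot, and variables do not carry over. Pictures are saved under pics/ and viewed, at most 10 in all, crops included, and the job is handed in when it is done.

Besides the shell and the picture viewer there is one more tool, called after ">>>" as a command line: name --argument value ..., lists and objects as JSON in quotes. apply_moves: Moves the arm, as the interface text tells. Its arguments: {"type":"object","properties":{"deltas":{"type":"array"},"grip_force":{"type":"number"}},"required":["deltas"]}

```bash
ls; mkdir -p pics; python3 - <<'E'
from rig import r
import cv2,numpy as np,pickle
print(r.sense())
for n in("top","side"):
    f=r.grab_frame(n);pickle.dump(f,open(n+"0.pkl","wb"));cv2.imwrite(f"pics/{n}0.png",f["img"])
    print(n,{k:v for k,v in f.items() if k not in("img","z_map")},(f["z_map"]>0).mean())
E
```

```text
pics
{'clock': 0.0, 'qpos': array([-1.17538830e+00,  3.53629158e-01,  1.63417161e+00, -1.01474349e-06,
        1.15515366e+00, -2.38529843e-03]), 'qvel': array([ 6.63699073e-05, -9.71471470e-04, -7.50391411e-04, -6.54169703e-04,
       -5.64949335e-04,  8.84690479e-05]), 'joint_efforts': array([ 2.92897879e-03, -6.05237174e+01, -3.42067337e+01,  4.05879337e-04,
        9.11644165e-03,  1.83911561e-05]), 'eef_pos': array([ 242.02940514, -575.96889951,  403.95732761]), 'tcp_rot': array([-3.14023088e+00, -2.32045765e-06,  3.97793737e-01]), 'contact_force': array([ 0.46103982, -0.00592571, -0.11214091]), 'wrist_torque': array([-0.01465022, -0.02434009, -0.01262042]), 'grasp_force': 0.0, 'opening': 1.0013494720122433}
top {'fx': 462.49827533348713, 'fy': 462.49827533348713, 'cx': 318.15095186572063, 'cy': 194.2341881119906, 'eye': array([ 419.07765079,    9.88755546, 1461.15971661]), 'rotation': array([ 0.11909225, -0.00173277, -1.60048673])} 0.99609765625
side {'fx': 451.6651058342751, 'fy': 451.6651058342751, 'cx': 315.9308616502554, 'cy': 193.4039225613351, 'eye': array([ 486.2844337 , 1055.15473364,  999.46727273]), 'rotation': array([ 0.85222787,  0.0215081 , -3.06907001])} 0.99609375
```

View pics/top0.png

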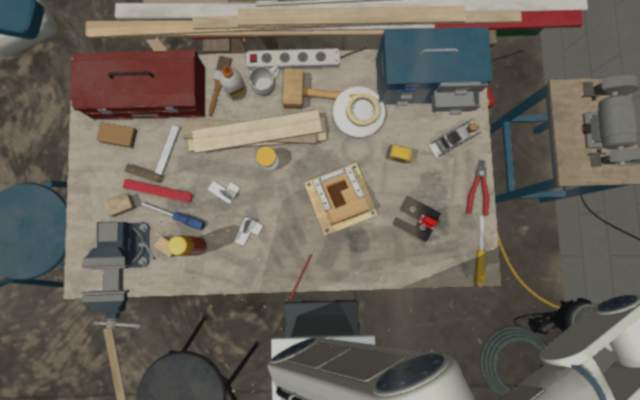

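View pics/side0.png

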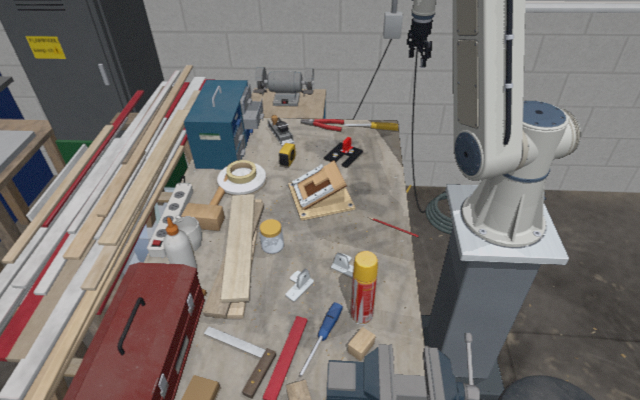

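The top view shows the jig at about (340,198), the plate at (417,217), brackets at (224,190) and (248,231), and the can at (185,245). The side view shows the brackets at (299,285) and (343,263). I'll enlarge the relevant parts next.

```bash
cat >h.py <<'E'
import numpy as np,cv2,pickle
from scipy.spatial.transform import Rotation as R
def cloud(f):
    v,u=np.mgrid[0:400,0:640]; z=f["z_map"]
    p=np.stack([(u-f["cx"])/f["fx"]*z,-(v-f["cy"])/f["fy"]*z,-z],-1)
    return p@R.from_euler("xyz",f["rotation"]).as_matrix().T+f["eye"]
def load(n): return pickle.load(open(n+".pkl","rb"))
def bed(board_xy,yaw):
    Rj=R.from_euler("z",yaw); Rb=Rj*R.from_euler("y",np.radians(-25))
    return np.r_[board_xy,0]+Rj.apply([-12,0,58]),Rb
E
python3 - <<'E'
from h import *
t=load("top0");s=load("side0")
def c(f,u0,v0,w,h,W,H): return cv2.resize(f["img"][v0:v0+h,u0:u0+w],(W,H),interpolation=cv2.INTER_CUBIC)
a=np.hstack([c(t,205,172,64,80,320,400)[:300],c(t,300,155,80,80,300,300)[:,:],])
b=np.hstack([c(t,390,185,55,60,275,300),c(s,275,240,90,70,386,300)])
w=max(a.shape[1],b.shape[1]);P=lambda x:np.pad(x,((0,0),(0,w-x.shape[1]),(0,0)))
cv2.imwrite("pics/c1.png",np.vstack([P(a),P(b)]))
for n,f in(("top",t),("side",s)):
    C=cloud(f)
    print(n,"bench z:",np.percentile(C[...,2][(abs(C[...,0]-450)<150)&(abs(C[...,1])<300)],[5,25,50,75,95]).round(1))
    m=(C[...,2]>5)&(C[...,2]<250)&(C[...,0]>250)&(C[...,0]<700)&(C[...,1]>-450)&(C[...,1]<550)
    n_,l,st,ce=cv2.connectedComponentsWithStats(m.astype(np.uint8))
    for i in range(1,n_):
        if st[i,4]>40:
            q=C[l==i];print(st[i],q.min(0).round(),q.max(0).round(),q.mean(0).round())
E
```

```text
top bench z: [-5.2000e+00 -1.9000e+00  7.0000e-01  4.5000e+00  1.4612e+03]
[388 155  29  10 177] [ 682. -312.    5.] [ 700. -219.   71.] [ 692. -262.   45.]
[256 158  24  14 255] [670. 124.   5.] [700. 190.  90.] [684. 153.  66.]
[ 304  163   74   73 3202] [ 463. -181.    5.] [688.  46.  98.] [572. -66.  43.]
[144 165  21  18 207] [646. 490.   5.] [700. 549.  25.] [671. 517.  15.]
[144 183  51  20 464] [579. 395.   5.] [644. 550.  21.] [611. 475.  12.]
[208 182  32  22 307] [573. 253.   5.] [642. 351.  61.] [610. 299.  15.]
[393 196  48  45 716] [ 439. -380.    5.] [ 579. -230.   60.] [ 506. -311.   13.]
[144 203  62  28 371] [491. 360.   5.] [580. 549.  38.] [527. 425.  22.]
[234 218  28  28 311] [440. 184.   5.] [524. 269.  59.] [484. 228.  16.]
[141 220  15  47 306] [384. 507.   5.] [527. 550.  49.] [448. 539.  17.]
[154 233  53  24 898] [410. 352.   5.] [485. 517. 229.] [442. 396. 135.]
side bench z: [-4.4 -2.1 -0.5  2.1 65.8]
[ 288  137   74   83 2735] [ 439. -378.    5.] [689.  50.  95.] [566. -73.  40.]
[288 144   8  21 118] [ 683. -313.    5.] [ 700. -218.   68.] [ 692. -253.   41.]
[270 220  14  34 354] [670.  90.   5.] [700. 195.  88.] [685. 174.  56.]
[ 331  251   47   73 1925] [412. 182.   5.] [525. 416. 226.] [450. 377. 122.]
[286 269  27  33 377] [574. 254.   5.] [640. 355.  57.] [607. 306.  20.]
[301 302  41  70 543] [492. 363.   5.] [579. 550.  32.] [527. 435.  21.]
[273 316  34  55 720] [579. 402.   5.] [644. 550.  17.] [611. 481.  11.]
[347 327  28  34 547] [410. 441.   5.] [475. 511.  43.] [443. 482.  32.]
[252 345  24  26 350] [644. 490.   5.] [700. 550.  22.] [670. 521.  15.]
```

View pics/c1.png

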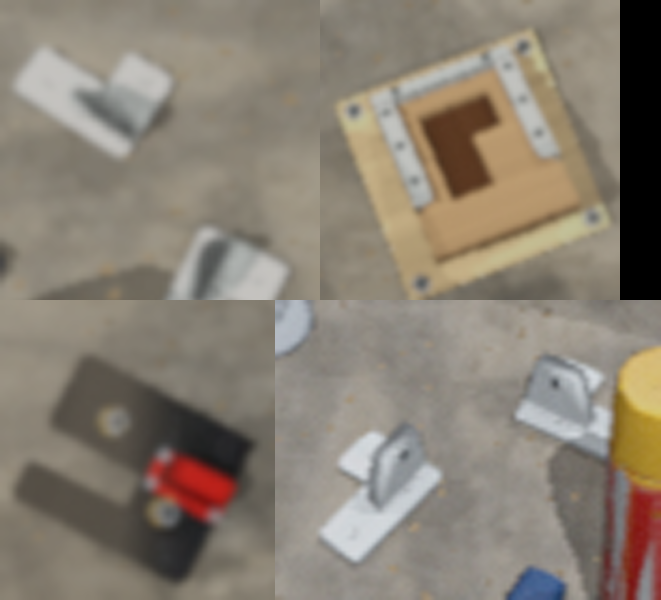

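Bracket A (224,190) turns clockwise from long limb to short limb. The jig's pocket turns counter-clockwise, so A looks like the mirror and B (248,231) the one that fits. The stop is at the far end of the jig, so the rail mouth faces the robot. I'll check both with numbers and clean masks.

```bash
python3 - <<'E'
from h import *
for n,boxes in(("top",[(205,172,64,80),(300,155,80,80),(390,185,55,60)]),("side",[(275,240,90,70),(283,160,75,60),(318,130,50,40)])):
    f=load(n+"0");o=[]
    for u,v,w,h in boxes:
        c=f["img"][v:v+h,u:u+w]; o.append(cv2.resize(c,(260,290),interpolation=cv2.INTER_CUBIC))
    a=np.hstack(o); 
    if n=="top": A=a
cv2.imwrite("pics/c2.png",np.vstack([A,a]))
f=load("top0");C=cloud(f);hsv=cv2.cvtColor(f["img"],cv2.COLOR_BGR2HSV)
for nm,u,v in(("board",308,190),("board",330,228),("apron",345,215),("apron",340,205),("pocket",335,188),("pocket",337,195),("stop",330,173),("raillo",325,190),("bench",290,200),("plate",410,210),("red",428,221),("br",246,240),("br",224,190)):
    print(nm,hsv[v,u],C[v,u].round())
# bed plane fit
d=C[175:222,318:362].reshape(-1,3); d=d[d[:,2]>25]; 
A=np.c_[d[:,:2],np.ones(len(d))];x=np.linalg.lstsq(A,d[:,2],rcond=None)[0];print("grad",x,np.degrees(np.arctan(np.hypot(*x[:2]))),"upslope az",np.degrees(np.arctan2(x[1],x[0])))
E
```

```text
board [ 21  77 192] [607.  34.  11.]
board [ 19  85 177] [485. -32.  12.]
apron [ 17 104 179] [ 419.   10. 1461.]
apron [ 14 138 109] [551. -63.  65.]
pocket [ 12 159  90] [607. -50.  41.]
pocket [ 12 161  90] [583. -55.  53.]
stop [ 19  47 183] [659. -37.  10.]
raillo [ 17 105 170] [601. -19.  45.]
bench [ 20  40 127] [578.  92.  -4.]
plate [ 21  73 126] [ 534. -285.   13.]
red [  1 216 181] [ 496. -331.   47.]
br [ 20  15 153] [455. 232.   6.]
br [ 50   5 145] [616. 301.   4.]
grad [-1.37978670e+00  5.71912307e-01  9.05803244e+02] 56.197090737205485 upslope az 157.48632205936056
```

View pics/c2.png

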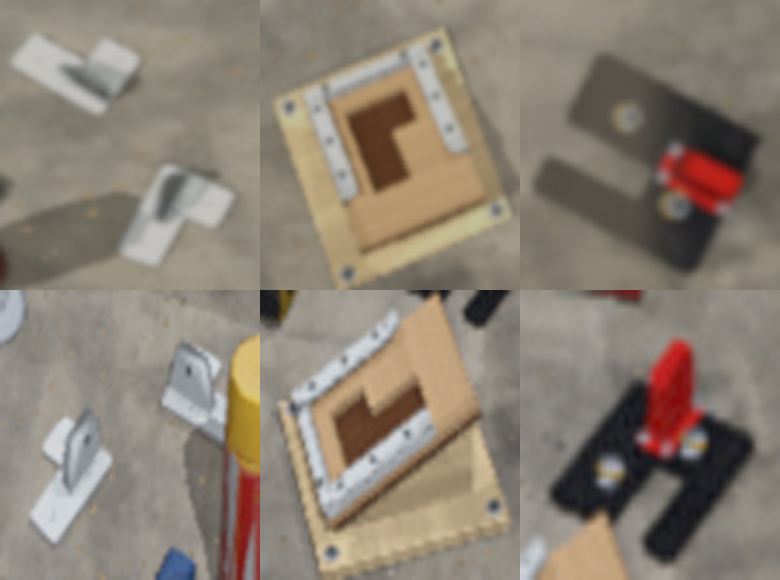

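```bash
cat >>h.py <<'E'
def ray(f,uv,z):
    uv=np.atleast_2d(uv).astype(float)
    d=np.c_[(uv[:,0]-f["cx"])/f["fx"],-(uv[:,1]-f["cy"])/f["fy"],-np.ones(len(uv))]@R.from_euler("xyz",f["rotation"]).as_matrix().T
    e=np.array(f["eye"]);return e+d*((z-e[2])/d[:,2])[:,None]
def pix(f,p):
    q=(np.atleast_2d(p)-f["eye"])@R.from_euler("xyz",f["rotation"]).as_matrix()
    return np.c_[f["cx"]+f["fx"]*q[:,0]/-q[:,2],f["cy"]-f["fy"]*q[:,1]/-q[:,2]]
def blob(f,box,fn,k=8,close=9):
    """largest blob of mask fn(hsv) in box (upsampled k): full-res contour in pixel coords"""
    u,v,w,h=box;im=cv2.resize(f["img"][v:v+h,u:u+w],None,fx=k,fy=k,interpolation=cv2.INTER_CUBIC)
    m=fn(cv2.cvtColor(im,cv2.COLOR_BGR2HSV).astype(int)).astype(np.uint8)
    m=cv2.morphologyEx(m,cv2.MORPH_CLOSE,np.ones((close,close)));m=cv2.morphologyEx(m,cv2.MORPH_OPEN,np.ones((5,5)))
    c=max(cv2.findContours(m,cv2.RETR_EXTERNAL,cv2.CHAIN_APPROX_NONE)[0],key=cv2.contourArea)
    vis=im.copy();cv2.drawContours(vis,[c],-1,(255,0,255),1)
    return (c[:,0]+.5)/k-.5+[u,v],vis
def rect(P):
    c,s,a=cv2.minAreaRect(P[:,:2].astype(np.float32));return np.round(c,1),np.round(s,1),round(a,1),cv2.boxPoints((c,s,a)).round(0).tolist()
E
python3 - <<'E'
from h import *
t=load("top0");s=load("side0");V=[]
def go(nm,f,box,fn,z,**k):
    c,v=blob(f,box,fn,**k);V.append(cv2.resize(v,(260,290)));print(nm,rect(ray(f,c,z)))
go("board",t,(298,155,84,82),lambda h:(h[...,1]>60)&(h[...,0]<26)|(h[...,2]>175),12)
go("bedpocket",t,(325,170,40,42),lambda h:(h[...,2]<115)&(h[...,1]>120),58)
go("bracket",t,(230,214,36,36),lambda h:(h[...,2]>150)|(h[...,1]<28),7,close=25)
go("mirror",t,(205,174,38,32),lambda h:(h[...,2]>150)|(h[...,1]<28),7,close=25)
go("plate side",s,(318,130,50,40),lambda h:(h[...,2]<75)|((h[...,0]<6)|(h[...,0]>172))&(h[...,1]>120),6)
go("red top",t,(415,205,30,30),lambda h:((h[...,0]<6)|(h[...,0]>172))&(h[...,1]>150),51)
cv2.imwrite("pics/c3.png",np.vstack([np.hstack(V[:3]),np.hstack(V[3:])]))
C=cloud(t)
for n,u,v in(("can",0,0),):
    m=(C[...,2]>195)&(C[...,2]<240)&(C[...,0]<600);m[:, :150]=0;m[:,210:]=0;print("can cap",C[m].mean(0),m.sum())
E
```

```text
board (array([576.6, -66.7]), array([184.2, 184.5]), 19.4, [[459.0, -10.0], [520.0, -184.0], [694.0, -123.0], [633.0, 51.0]])
bedpocket (array([587.6, -62.7]), array([69.1, 59.1]), 21.4, [[545.0, -48.0], [566.0, -103.0], [631.0, -78.0], [609.0, -23.0]])
bracket (array([482.1, 226.3]), array([112.3, 112.2]), 88.3, [[424.0, 172.0], [536.0, 169.0], [540.0, 281.0], [428.0, 284.0]])
mirror (array([615.4, 298.7]), array([114.4,  83.8]), 82.1, [[566.0, 248.0], [649.0, 236.0], [665.0, 350.0], [582.0, 361.0]])
plate side (array([ 493. , -322.1]), array([174.1, 106.1]), 60.6, [[404.0, -372.0], [496.0, -424.0], [582.0, -272.0], [489.0, -220.0]])
red top (array([ 494.1, -328.6]), array([52.1, 33.6]), 61.4, [[467.0, -343.0], [496.0, -360.0], [521.0, -314.0], [492.0, -298.0]])
can cap [440.65741869 377.73173441 218.84530384] 364
```

View pics/c3.png

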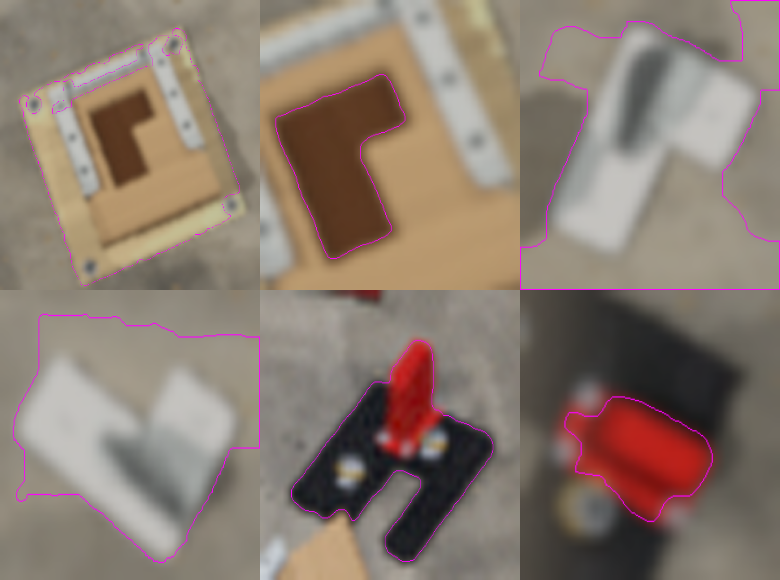

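```bash
python3 - <<'E'
from h import *
t=load("top0");s=load("side0");V=[]
def go(nm,f,box,fn,z,**k):
    c,v=blob(f,box,fn,**k);V.append(cv2.resize(v,(260,290)));print(nm,rect(ray(f,c,z)))
g=lambda h:(h[...,1]<21)|(h[...,2]>172)
go("bracket",t,(230,214,36,36),g,7,close=25)
go("mirror",t,(205,174,38,32),g,7,close=25)
go("plate side",s,(318,130,50,40),lambda h:(h[...,2]<75)&(h[...,1]<110),6)
cv2.imwrite("pics/c4.png",np.hstack(V))
E
```

```text
bracket (array([478.7, 225.6]), array([64.5, 88.7]), 62.3, [[424.0, 218.0], [503.0, 176.0], [533.0, 234.0], [454.0, 275.0]])
mirror (array([620. , 302.4]), array([89.7, 63.7]), 56.3, [[569.0, 283.0], [622.0, 247.0], [671.0, 322.0], [618.0, 357.0]])
plate side (array([ 504.9, -300.9]), array([125.4, 106.1]), 60.6, [[428.0, -330.0], [520.0, -382.0], [582.0, -272.0], [489.0, -220.0]])
```

View pics/c4.png

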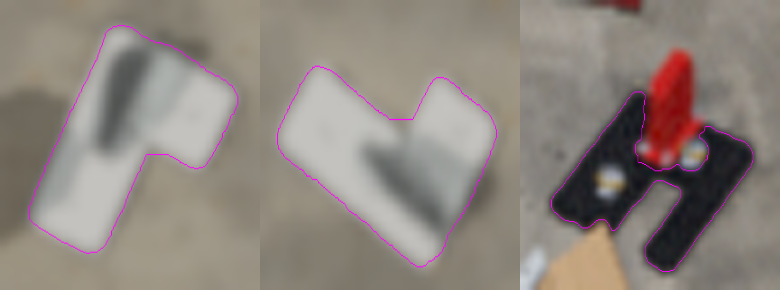

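Measured so far:
- Jig board centre is (576.6,-66.7) with x-yaw 199.4°. The pocket centre agrees within 1 mm.
- The matching bracket is at (478.7,225.6), yaw 152.3°.
- The plate is at (505.4,-300), yaw -119.4°.

Next is a helper that gives tool-frame deltas to a target.

```bash
cat >go.py <<'E'
import sys
from rig import r
from h import *
# usage: go.py x y z yawdeg  : grasp point target -> tool-frame shift (cm) at present yaw, and yaw turn
s=r.sense();T=R.from_euler("xyz",s["tcp_rot"]);p=np.array(s["eef_pos"])
g=p+T.apply([0,0,155])
print("t",round(s["clock"],2),"grasp",g.round(1),"yaw",np.degrees(s["tcp_rot"][2]).round(2),"F",np.round(s["contact_force"],1),"open",round(s["opening"],3),"gf",round(s["grasp_force"],1),"q",np.round(s["qpos"],2))
if len(sys.argv)>4:
    a=np.array(sys.argv[1:],float);d=T.inv().apply(a[:3]-g)/10
    w=lambda y:(y+180)%360-180
    dy=w(a[3]-np.degrees(s["tcp_rot"][2]))
    print("shift cm",d.round(2),"rows",np.linalg.norm(d)/6.25,"yaw(tool)",-np.radians(dy).round(3),"alt",-np.radians(w(dy+180)).round(3))
    e=R.from_euler("xyz",[np.pi,0,np.radians(a[3])]).inv().apply(a[:3]-g)/10
    print("shift cm at target yaw",e.round(2))
E
cat >bedpt.py <<'E'
from h import *
J=np.array([576.6,-66.7]);YAW=np.radians(199.4)
o,Rb=bed(J,YAW)
def B(x,y,z): return (o+Rb.apply([x,y,z])).round(1)
E
python3 go.py 499.8 229.2 200 152.3; python3 -c "
from bedpt import *
print('bracket home grip',B(-17,-13,28),'plate home',B(36,6,35),'edge',B(85,0,0),'axis x',Rb.as_matrix()[:,0],'z',Rb.as_matrix()[:,2])"
```

```text
t 0.1 grasp [ 242.  -575.8  249. ] yaw 22.79 F [ 0.3 -0.4  0.5] open 0.999 gf 0.0 q [-1.18  0.35  1.63  0.    1.16 -0.  ]
shift cm [ 54.96 -64.23   4.98] rows 13.547928097549182 yaw(tool) -2.26 alt 0.881
shift cm at target yaw [14.59 83.26  4.9 ]
bracket home grip [609.3 -41.4  76.2] plate home [573.1 -74.3 104.9] edge [515.3 -88.3  93.9] axis x [-0.85485004 -0.30104022  0.42261826] z [0.39862312 0.14037736 0.90630779]
```

>>> apply_moves --deltas '[{"claw": -1, "delta_pos": [3.9, -4.6, 0], "yaw": 0}, {"claw": -1, "delta_pos": [3.9, -4.6, 0], "yaw": 0}, {"claw": -1, "delta_pos": [3.9, -4.6, 0], "yaw": 0}, {"claw": -1, "delta_pos": [3.9, -4.6, 0], "yaw": 0}, {"claw": -1, "delta_pos": [3.9, -4.6, 0], "yaw": 0}, {"claw": -1, "delta_pos": [3.9, -4.6, 0], "yaw": 0}, {"claw": -1, "delta_pos": [3.9, -4.6, 0], "yaw": 0}, {"claw": -1, "delta_pos": [3.9, -4.6, 0], "yaw": 0}]' --grip_force 30

```text
clock: 1.1
eef_pos: [387.2, -114.2, 404.8]
tcp_rot: [3.141, -0.0, 0.397]
contact_force: [1.3, -0.7, 0.7]
opening: 1.0
grasp_force: 0.0
```

>>> apply_moves --deltas '[{"claw": -1, "delta_pos": [3.9, -4.6, 0], "yaw": 0}, {"claw": -1, "delta_pos": [3.9, -4.6, 0], "yaw": 0}, {"claw": -1, "delta_pos": [3.9, -4.6, 0], "yaw": 0}, {"claw": -1, "delta_pos": [3.9, -4.6, 0], "yaw": 0}, {"claw": -1, "delta_pos": [3.9, -4.6, 0], "yaw": 0}, {"claw": -1, "delta_pos": [3.9, -4.6, 0], "yaw": 0}, {"claw": -1, "delta_pos": [0, 0, 0], "yaw": -0.18}, {"claw": -1, "delta_pos": [0, 0, 0], "yaw": -0.18}]'

```text
clock: 2.1
eef_pos: [495.9, 230.0, 404.0]
tcp_rot: [-3.141, 0.001, 0.765]
contact_force: [-0.1, -0.4, -0.4]
opening: 0.998
grasp_force: 0.0
```

>>> apply_moves --deltas '[{"claw": -1, "delta_pos": [0, 0, 0], "yaw": -0.18}, {"claw": -1, "delta_pos": [0, 0, 0], "yaw": -0.18}, {"claw": -1, "delta_pos": [0, 0, 0], "yaw": -0.18}, {"claw": -1, "delta_pos": [0, 0, 0], "yaw": -0.18}, {"claw": -1, "delta_pos": [0, 0, 0], "yaw": -0.18}, {"claw": -1, "delta_pos": [0, 0, 0], "yaw": -0.18}, {"claw": -1, "delta_pos": [0, 0, 0], "yaw": -0.18}, {"claw": -1, "delta_pos": [0, 0, 0], "yaw": -0.18}]'

```text
clock: 3.1
eef_pos: [495.9, 229.0, 404.3]
tcp_rot: [-3.141, -0.0, 2.204]
contact_force: [-0.4, 0.3, -0.1]
opening: 0.999
grasp_force: 0.0
```

```bash
python3 go.py 499.8 229.2 100 152.3
```

```text
t 3.1 grasp [495.7 228.9 249.3] yaw 126.27 F [-0.4  0.3 -0.1] open 0.999 gf 0.0 q [ 0.43  0.23  1.8   0.    1.11 -0.2 ]
shift cm [-0.22  0.36 14.93] rows 2.3900385637721495 yaw(tool) -0.454 alt 2.687
shift cm at target yaw [-0.35  0.21 14.93]
```

>>> apply_moves --deltas '[{"claw": -1, "delta_pos": [0, 0, 3.0], "yaw": -0.152}, {"claw": -1, "delta_pos": [0, 0, 3.0], "yaw": -0.152}, {"claw": -1, "delta_pos": [0, 0, 3.0], "yaw": -0.15}, {"claw": -1, "delta_pos": [-0.35, 0.2, 3], "yaw": 0}, {"claw": -1, "delta_pos": [0, 0, 1.5], "yaw": 0}, {"claw": -1, "delta_pos": [0, 0, 0], "yaw": 0}]'

```text
clock: 3.85
eef_pos: [499.6, 229.0, 268.8]
tcp_rot: [-3.14, -0.001, 2.652]
contact_force: [-0.1, -0.1, 0.1]
opening: 0.999
grasp_force: 0.0
```

```bash
python3 go.py 499.8 229.2 36 152.3; python3 - <<'E'
from rig import r
from h import *
o=[]
f=r.grab_frame("top");o.append(cv2.resize(f["img"][190:260,205:290],(510,420),interpolation=cv2.INTER_CUBIC))
f=r.grab_frame("side");o.append(cv2.resize(f["img"][220:300,310:358],(288,420),interpolation=cv2.INTER_CUBIC))
cv2.imwrite("pics/c5.png",np.hstack(o))
E
```

```text
t 3.85 grasp [499.3 228.8 113.8] yaw 151.92 F [-0.1 -0.1  0.1] open 0.999 gf 0.0 q [ 0.43  0.41  1.91  0.    0.83 -0.65]
shift cm [-0.04  0.07  7.78] rows 1.2453225977629108 yaw(tool) -0.007 alt 3.135
shift cm at target yaw [-0.03  0.05  7.78]
```

View pics/c5.png

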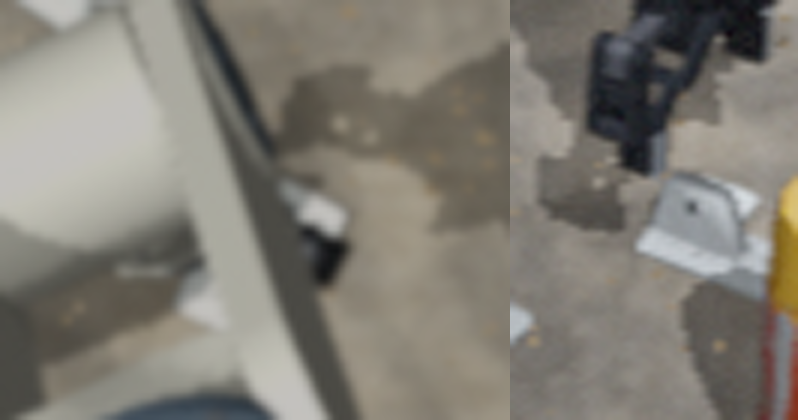

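The side view shows the open fingers (650,150) above the web (695,210), in line with it. The arm hides the top view. Descending and gripping.

>>> apply_moves --deltas '[{"claw": -1, "delta_pos": [-0.03, 0.05, 3.0], "yaw": -0.007}, {"claw": -1, "delta_pos": [0, 0, 3.0], "yaw": 0}, {"claw": -1, "delta_pos": [0, 0, 1.8], "yaw": 0}, {"claw": 1, "delta_pos": [0, 0, 0], "yaw": 0}, {"claw": 1, "delta_pos": [0, 0, 0], "yaw": 0}, {"claw": 1, "delta_pos": [0, 0, 0], "yaw": 0}, {"claw": 1, "delta_pos": [0, 0, 0], "yaw": 0}, {"claw": 1, "delta_pos": [0, 0, 0], "yaw": 0}]' --grip_force 30

```text
clock: 4.95
eef_pos: [500.8, 229.5, 192.4]
tcp_rot: [3.141, 0.001, 2.659]
contact_force: [-0.9, -0.5, 6.2]
opening: 0.104
grasp_force: 34.5
```

```bash
python3 go.py 499.8 229.2 200 152.3
```

```text
t 4.95 grasp [500.9 229.6  37.4] yaw 152.34 F [-0.9 -0.5  6.2] open 0.104 gf 34.5 q [ 0.43  0.53  1.94 -0.    0.67 -0.66]
shift cm [  0.07  -0.07 -16.26] rows 2.6022880317968866 yaw(tool) 0.001 alt -3.141
shift cm at target yaw [  0.08  -0.08 -16.26]
```

>>> apply_moves --deltas '[{"claw": 1, "delta_pos": [0, 0, -5.0], "yaw": 0}, {"claw": 1, "delta_pos": [0, 0, -6.0], "yaw": 0}, {"claw": 1, "delta_pos": [0, 0, -4.0], "yaw": -0.16}, {"claw": 1, "delta_pos": [0, 0, 0], "yaw": -0.165}, {"claw": 1, "delta_pos": [0, 0, 0], "yaw": -0.165}, {"claw": 1, "delta_pos": [0, 0, 0], "yaw": -0.165}, {"claw": 1, "delta_pos": [0, 0, 0], "yaw": -0.166}, {"claw": 1, "delta_pos": [0, 0, 0], "yaw": 0}]'

```text
clock: 5.95
eef_pos: [500.4, 229.4, 341.6]
tcp_rot: [3.142, -0.0, -2.805]
contact_force: [0.7, -0.7, -0.3]
opening: 0.112
grasp_force: 33.5
```

```bash
python3 -c "
from bedpt import *
print(*B(-16,-13,59.4))" | tee t; python3 go.py $(cat t) 199.4
```

```text
621.0 -37.3 105.1
t 5.95 grasp [500.4 229.4 186.6] yaw -160.69 F [ 0.7 -0.7 -0.3] open 0.112 gf 33.5 q [ 0.43  0.31  1.85  0.    0.98 -1.48]
shift cm [ -2.57 -29.16   8.15] rows 4.861407109697081 yaw(tool) -0.002 alt 3.14
shift cm at target yaw [ -2.52 -29.16   8.15]
```

>>> apply_moves --deltas '[{"claw": 1, "delta_pos": [-0.5, -5.8, 0], "yaw": -0.002}, {"claw": 1, "delta_pos": [-0.5, -5.8, 0], "yaw": 0}, {"claw": 1, "delta_pos": [-0.5, -5.8, 0], "yaw": 0}, {"claw": 1, "delta_pos": [-0.5, -5.8, 0], "yaw": 0}, {"claw": 1, "delta_pos": [-0.52, -5.96, 0], "yaw": 0}, {"claw": 1, "delta_pos": [0, 0, 3], "yaw": 0}, {"claw": 1, "delta_pos": [0, 0, 0], "yaw": 0}, {"claw": 1, "delta_pos": [0, 0, 0], "yaw": 0}]' --grip_force 25

```text
clock: 6.95
eef_pos: [621.4, -36.5, 312.1]
tcp_rot: [3.141, -0.0, -2.803]
contact_force: [0.9, 0.2, -1.0]
opening: 0.115
grasp_force: 33.4
```

```bash
python3 go.py $(cat t) 199.4; python3 - <<'E'
from rig import r
from h import *
o=[]
f=r.grab_frame("top");o.append(cv2.resize(f["img"][150:240,295:385],(400,400),interpolation=cv2.INTER_CUBIC))
f=r.grab_frame("side");o.append(cv2.resize(f["img"][130:220,275:365],(400,400),interpolation=cv2.INTER_CUBIC))
cv2.imwrite("pics/c6.png",np.hstack(o))
E
```

```text
t 6.95 grasp [621.4 -36.5 157.1] yaw -160.57 F [ 0.9  0.2 -1. ] open 0.115 gf 33.4 q [-0.06  0.45  1.72  0.    0.98 -1.97]
shift cm [ 0.06 -0.06  5.2 ] rows 0.83267493689809 yaw(tool) 0.0 alt -3.141
shift cm at target yaw [ 0.06 -0.06  5.2 ]
```

View pics/c6.png

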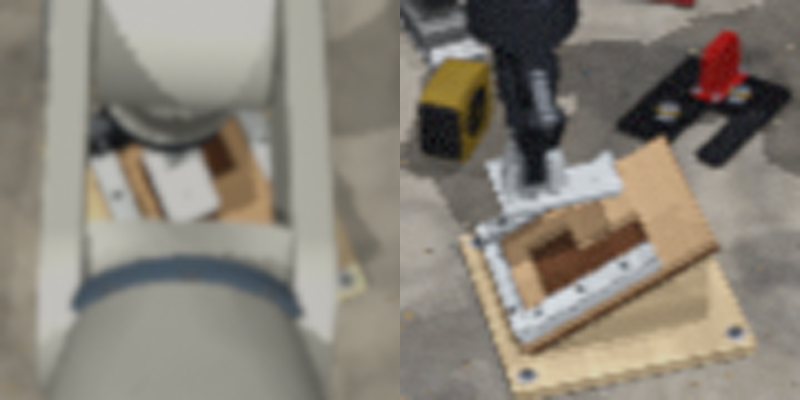

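The bracket is level over the pocket with its long limb pointing up the slope. Visible end corners in the top crop are about (185,222) and (220,200), so I can check how it sits in the hand.

```bash
python3 - <<'E'
from h import *
f=load("top0")
print(ray(f,[[295+185/4.444,150+222/4.444],[295+220/4.444,150+200/4.444]],126.7).round(1))
g=np.array([621.4,-36.5,0]);T=R.from_euler("z",-160.57,degrees=True)
for x in(59,60):print([(g+T.apply([x,y,0])).round(1)[:2] for y in(-17,17)])
E
```

```text
[[560.3 -50.3 126.7]
 [574.1 -73.6 126.7]]
[array([560.1, -40.1]), array([571.4, -72.2])]
[array([559.2, -40.4]), array([570.5, -72.5])]
```

>>> apply_moves --deltas '[{"claw": 1, "delta_pos": [0.06, -0.06, 3.0], "yaw": 0}, {"claw": 1, "delta_pos": [0, 0, 2.2], "yaw": 0}, {"claw": 1, "delta_pos": [0.34, 0, 0.73], "yaw": 0}, {"claw": 1, "delta_pos": [0.17, 0, 0.36], "yaw": 0}, {"claw": 1, "delta_pos": [0.17, 0, 0.36], "yaw": 0}, {"claw": 1, "delta_pos": [0, 0, 0], "yaw": 0}]' --grip_force 20

```text
clock: 7.8
eef_pos: [617.5, -39.1, 248.8]
tcp_rot: [-3.14, 0.009, -2.802]
contact_force: [6.2, 6.6, 8.3]
opening: 0.113
grasp_force: 35.4
```

```bash
python3 -c "
from bedpt import *
print(*B(-17,-13,29.4))" | tee t; python3 go.py $(cat t) 199.4
```

```text
609.9 -41.2 77.5
t 7.8 grasp [619.  -38.8  93.8] yaw -160.57 F [6.2 6.6 8.3] open 0.113 gf 35.4 q [-0.07  0.52  1.77  0.    0.85 -1.98]
shift cm [0.95 0.08 1.62] rows 0.30101594847508056 yaw(tool) 0.001 alt -3.141
shift cm at target yaw [0.93 0.08 1.63]
```

>>> apply_moves --deltas '[{"claw": 1, "delta_pos": [0.17, 0, 0.36], "yaw": 0}, {"claw": 1, "delta_pos": [0.17, 0, 0.36], "yaw": 0}, {"claw": 1, "delta_pos": [0, 0, 0], "yaw": 0}]'

```text
clock: 8.18
eef_pos: [617.2, -39.5, 243.8]
tcp_rot: [-3.138, 0.018, -2.803]
contact_force: [14.6, 13.6, 13.7]
opening: 0.111
grasp_force: 38.1
```

```bash
python3 go.py $(cat t) 199.4; python3 - <<'E'
from rig import r
from h import *
o=[]
f=r.grab_frame("top");o.append(cv2.resize(f["img"][150:240,295:385],(400,400),interpolation=cv2.INTER_CUBIC))
f=r.grab_frame("side");o.append(cv2.resize(f["img"][130:220,275:365],(400,400),interpolation=cv2.INTER_CUBIC))
cv2.imwrite("pics/c7.png",np.hstack(o))
E
```

```text
t 8.18 grasp [620.1 -39.   88.8] yaw -160.61 F [14.6 13.6 13.7] open 0.111 gf 38.1 q [-0.07  0.53  1.77  0.01  0.83 -1.98]
shift cm [1.05 0.14 1.11] rows 0.24535212886320462 yaw(tool) -0.0 alt 3.141
shift cm at target yaw [1.03 0.13 1.13]
```

View pics/c7.png

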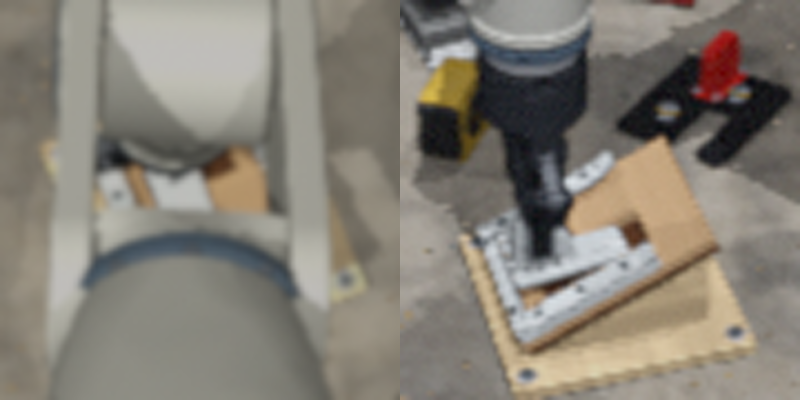

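The side crop shows the bracket's far end in the pocket and the bracket about half way tilted. There is a sideways wall force, so I'll ease 1 mm across and keep pressing.

>>> apply_moves --deltas '[{"claw": 1, "delta_pos": [0.1, 0.12, 0.3], "yaw": 0}, {"claw": 1, "delta_pos": [0.17, 0, 0.36], "yaw": 0}, {"claw": 1, "delta_pos": [0.17, 0, 0.36], "yaw": 0}, {"claw": 1, "delta_pos": [0, 0, 0], "yaw": 0}]'

```text
clock: 8.78
eef_pos: [615.7, -39.9, 235.3]
tcp_rot: [-3.134, 0.026, -2.803]
contact_force: [24.5, 14.5, 15.3]
opening: 0.105
grasp_force: 39.3
```

```bash
python3 go.py $(cat t) 199.4
```

```text
t 8.78 grasp [619.9 -39.6  80.4] yaw -160.58 F [24.5 14.5 15.3] open 0.105 gf 39.3 q [-0.07  0.53  1.78  0.01  0.8  -1.98]
shift cm [1.   0.18 0.26] rows 0.16848249346341115 yaw(tool) 0.0 alt -3.141
shift cm at target yaw [1.   0.18 0.29]
```

```bash
cat >look.py <<'E'
from rig import r
from bedpt import *
for n in("side","top"):
    f=r.grab_frame(n);C=cloud(f);hsv=cv2.cvtColor(f["img"],cv2.COLOR_BGR2HSV)
    P=Rb.inv().apply((C-o).reshape(-1,3)).reshape(C.shape)
    ok=(f["z_map"]>0)&(hsv[...,1]<60)&(hsv[...,2]>110)&(abs(P[...,0])<60)&(P[...,1]>-42)&(P[...,1]<40)&(P[...,2]>-12)&(P[...,2]<35)
    for y0 in range(-42,40,10):
        s=""
        for x0 in range(-60,60,10):
            m=ok&(P[...,0]>=x0)&(P[...,0]<x0+10)&(P[...,1]>=y0)&(P[...,1]<y0+10)
            s+="%6s"%(int(round(np.median(P[...,2][m]))) if m.sum()>1 else ".")
        print(n,y0,s)
E
python3 look.py
```

```text
side -42      .     .     .    11     .     .     .     .     .     .    -1     .
side -32     11    10     9     6     4     2     1    -1    -4     .     .     .
side -22     14    20    11     8    13     7     0    -1    -3     .     .     .
side -12      9     .     .     .     .     3     1    -1    -4     .     .     .
side -2     12     .     .     .     .     4     3     1    -4     .     .     .
side 8     11     .     .     .     .    -2     .     .     .     .     .     .
side 18     10     .     .     .     .     .     .     .     .     .     .     .
side 28      9     .     .     .     .     .     .     .     .     .     .     .
side 38      .     .     .     .     .     .     .     .     .     .     .     .
top -42      .     .     .     .     .     .     .     .     .     .     .     .
top -32      .     .     .    -9     5     4     2     .     .     .     .     .
top -22      .     .     .     .     6     5     3     .     .     .     .     .
top -12      .     .     .     .     .     6     1     3     .     .     .     .
top -2      .     .     .     .    -2     5     1     1     .     .     .     .
top 8      .     .     .     .     .     .     .     .     .     .     .     .
top 18      .     .     .     .     .     .     .     .     .     .     .     .
top 28      .     .     .     .     .     .     .     .     .     .     .     .
top 38      .     .     .     .     .     .     .     .     .     .     .     .
```

The depth map in the bed frame shows the flange resting on the floor at its upper end, still about 11° out. It is held about 8 mm down-slope by friction. I'll ease off the pressure so it springs up the slope.

>>> apply_moves --deltas '[{"claw": 1, "delta_pos": [0, 0.1, -0.5], "yaw": 0}, {"claw": 1, "delta_pos": [0, 0, -0.3], "yaw": 0}, {"claw": 1, "delta_pos": [0, 0, 0], "yaw": 0}]'

```text
clock: 9.25
eef_pos: [609.0, -40.3, 238.9]
tcp_rot: [-3.139, 0.008, -2.801]
contact_force: [6.8, 1.2, 8.1]
opening: 0.112
grasp_force: 37.9
```

```bash
python3 go.py $(cat t) 199.4; python3 look.py | head -6
```

```text
t 9.25 grasp [610.3 -40.4  83.9] yaw -160.5 F [6.8 1.2 8.1] open 0.112 gf 37.9 q [-0.07  0.52  1.79  0.    0.82 -1.98]
shift cm [ 0.07 -0.06  0.64] rows 0.10362585009898595 yaw(tool) 0.002 alt -3.14
shift cm at target yaw [ 0.06 -0.06  0.64]
side -42      5     5     9     7     4     3     .     .     .     .     .     .
side -32      .    10     9     8     6     5     2     3    -1     .     .     .
side -22     -1    14    20     6     8    13     4     0    -1    -5     .     .
side -12      3     .     .     .     .     .     5     1     0    -3     .     .
side -2      0    15     .     .     .     .     3     1     0    -5     .     .
side 8      3     .     .     .     .     .     .     .     .     .     .     .
```

>>> apply_moves --deltas '[{"claw": 1, "delta_pos": [0.2, -0.05, 0.4], "yaw": 0}, {"claw": 1, "delta_pos": [0.2, 0, 0.4], "yaw": 0}, {"claw": 1, "delta_pos": [0, 0, 0], "yaw": 0}]'

```text
clock: 9.72
eef_pos: [608.2, -41.1, 233.6]
tcp_rot: [-3.138, 0.016, -2.803]
contact_force: [11.3, 11.7, 23.3]
opening: 0.111
grasp_force: 40.2
```

```bash
python3 go.py $(cat t) 199.4; python3 look.py | head -6
```

```text
t 9.72 grasp [610.8 -40.9  78.6] yaw -160.58 F [11.3 11.7 23.3] open 0.111 gf 40.2 q [-0.07  0.53  1.8   0.    0.8  -1.98]
shift cm [ 0.09 -0.    0.11] rows 0.02348988260401566 yaw(tool) 0.0 alt -3.141
shift cm at target yaw [ 0.09 -0.    0.11]
side -42      .     7     .     .     .     2     .     .     4     .     .     .
side -32     -1     5     6     2     2     1     2    -1     0    -3     .     .
side -22      8    11    24     4     8     8     3     2     0    -4     .     .
side -12      .     .     .     .     .     .     1     0    -3    -5     .     .
side -2      4     .     .     .     .     .    -2    -1    -3    -5     .     .
side 8      .     4     .     .     .     .    -4     .     .     .     .     .
```

>>> apply_moves --deltas '[{"claw": 1, "delta_pos": [0.25, 0, 0.3], "yaw": 0}, {"claw": 1, "delta_pos": [0.15, 0, 0.3], "yaw": 0}, {"claw": 1, "delta_pos": [0, 0, 0], "yaw": 0}]'

```text
clock: 10.2
eef_pos: [606.7, -41.5, 231.9]
tcp_rot: [-3.136, 0.023, -2.803]
contact_force: [6.0, 20.6, 57.2]
opening: 0.114
grasp_force: 46.0
```

```bash
python3 go.py $(cat t) 199.4; python3 look.py
```

```text
t 10.2 grasp [610.4 -41.1  76.9] yaw -160.6 F [ 6.  20.6 57.2] open 0.114 gf 46.0 q [-0.07  0.53  1.8   0.01  0.79 -1.99]
shift cm [ 0.05  0.   -0.06] rows 0.012559426743923947 yaw(tool) -0.0 alt 3.142
shift cm at target yaw [ 0.05  0.   -0.06]
side -42      .     .     3     .     .     .     .     .     .     .     0     .
side -32     -3     3     6     4     2     1    -1     0     0    -2     .     .
side -22     -1    10    19     5     4    11     2    -1    -2     0     .     .
side -12      4     .     .     .     .     .     2     1    -2    -6     .     .
side -2      .     .     .     .     .     .     0    -1    -2    -5     .     .
side 8      .     9     .     .     .     .     .     .     .     .     .     .
side 18      2     .     .     .     .     .     .     .     .     .     .     .
side 28      5     .     .     .     .     .     .     .     .     .     .     .
side 38      .     .     .     .     .     .     .     .     .     .     .     .
top -42      .     .     .     .     .     .    -2     .     .     .     .     .
top -32      .     .     .     .     .     0     1     2     .     .     .     .
top -22      .     .     .     .     .    -1     2     1     .     .     .     .
top -12      .     .     .     .     .     1     1    -1     2     .     .     .
top -2      .     .     .     .     .     .     1    -1     0     .     .     .
top 8      .     .     .     .     .     .     .     .     .     .     .     .
top 18      .     .     .     .     .     .     .     .     .     .     .     .
top 28      .     .     .     .     .     .     .     .     .     .     .     .
top 38      .     .     .     .     .     .     .     .     .     .     .     .
```

>>> apply_moves --deltas '[{"claw": 1, "delta_pos": [0, 0.15, -0.6], "yaw": 0}, {"claw": 1, "delta_pos": [0.1, 0, 0], "yaw": 0}, {"claw": 1, "delta_pos": [0, 0, 0], "yaw": 0}]'

```text
clock: 10.68
eef_pos: [603.1, -42.1, 232.8]
tcp_rot: [-3.136, 0.016, -2.802]
contact_force: [14.6, 4.8, 10.4]
opening: 0.117
grasp_force: 38.8
```

```bash
python3 go.py $(cat t) 199.4; python3 look.py|head -8
```

```text
t 10.68 grasp [605.6 -42.   77.8] yaw -160.53 F [14.6  4.8 10.4] open 0.117 gf 38.8 q [-0.07  0.52  1.81  0.    0.79 -1.98]
shift cm [-0.43 -0.06  0.04] rows 0.06976208787864452 yaw(tool) 0.001 alt -3.14
shift cm at target yaw [-0.43 -0.06  0.03]
side -42      7     .     .     .     .     3     2     .     .     .     0     .
side -32      4     3     2     4     2    -1     3     0     0     0    -2     .
side -22      5     .    13    16    -1     6     8     1     0    -4    -4     .
side -12      .     .     .     .     .     .     1    -1    -1    -2    -4     .
side -2      3     0     .     .     .     .     2    -2    -2    -3    -9     .
side 8      9     .     .     .     .     .     .     .     .     .     .     .
side 18      .     .     .     .     .     .     .     .     .     .     .     .
side 28      .     .     .     .     .     .     .     .     .     .     .     .
```

>>> apply_moves --deltas '[{"claw": 1, "delta_pos": [-0.1, 0, 0.4], "yaw": 0}, {"claw": 1, "delta_pos": [-0.1, 0, 0.4], "yaw": 0}, {"claw": 1, "delta_pos": [0, 0, 0], "yaw": 0}]'

```text
clock: 11.15
eef_pos: [604.0, -41.7, 226.7]
tcp_rot: [-3.137, 0.013, -2.801]
contact_force: [-0.1, 3.7, 42.4]
opening: 0.112
grasp_force: 43.6
```

```bash
python3 go.py $(cat t) 199.4; python3 look.py|head -8
```

```text
t 11.15 grasp [606.1 -41.8  71.7] yaw -160.51 F [-0.1  3.7 42.4] open 0.112 gf 43.6 q [-0.07  0.54  1.81  0.    0.79 -1.98]
shift cm [-0.39 -0.08 -0.57] rows 0.11094506339930976 yaw(tool) 0.002 alt -3.14
shift cm at target yaw [-0.38 -0.07 -0.58]
side -42     10     .     3     .     .     .     .     .     .     .     1     .
side -32      .     1     9    11    -1    -1    -2    -1     0    -2     1     .
side -22      2     0    13    13     0     6     1    -2    -2    -2    -8     .
side -12      .     .     .     .     .     .    -2    -1     0     0    -8     .
side -2      4     .     .     .     .     .     .    -4    -2    -3     .     .
side 8      7     .     .     .     .     .     .     .     .     .     .     .
side 18      2     .     .     .     .     .     .     .     .     .     .     .
side 28      .     .     .     .     .     .     .     .     .     .     .     .
```

The flange now reads flat at -1 to -2 mm over its whole length, so the bracket looks home. Releasing narrowly and lifting.

>>> apply_moves --deltas '[{"claw": 1, "delta_pos": [0, 0, -0.3], "yaw": 0}, {"claw": 0.5, "delta_pos": [0, 0, 0], "yaw": 0}, {"claw": 0.5, "delta_pos": [0, 0, 0], "yaw": 0}, {"claw": 0.5, "delta_pos": [0, 0, -1.5], "yaw": 0}, {"claw": 0.5, "delta_pos": [0, 0, -4], "yaw": 0}, {"claw": 0.5, "delta_pos": [0, 0, -5], "yaw": 0}, {"claw": 0.5, "delta_pos": [0, 0, -5], "yaw": 0}, {"claw": -1, "delta_pos": [0, 0, 0], "yaw": 0}]'

```text
clock: 12.25
eef_pos: [600.3, -42.1, 382.3]
tcp_rot: [-3.139, 0.005, -2.801]
contact_force: [0.2, 0.7, -0.5]
opening: 0.449
grasp_force: 0.0
```

```bash
python3 go.py 492.9 -334.3 120 60.6; python3 look.py
```

```text
t 12.25 grasp [601.2 -42.2 227.4] yaw -160.51 F [ 0.2  0.7 -0.5] open 0.449 gf 0.0 q [-0.07  0.34  1.71 -0.    1.09 -1.98]
shift cm [ 20.02 -23.9   10.69] rows 5.272528810342534 yaw(tool) 2.424 alt -0.717
shift cm at target yaw [-30.77   4.9   10.74]
side -42      .     .     .     .     .     .     .     .     .     .    -2     .
side -32      3    -1     2     0    -1     0    -2    -1    -2    -2     0     .
side -22      .     .    14    15    15    14     8    -2    -3    -2    -7     .
side -12      2     .     .     .     .     .     0    -3     0    -2    -3     .
side -2      .     .     .     .     .     .    -3    -3    -5    -4    -7     .
side 8      0     .     .     .     .     .     .     .     .     .     .     .
side 18      4     .     .     .     .    -2     .     .     .     .     .     .
side 28      .     .     .     .     .     .     .     .     .     .     .     .
side 38      .     .     .     .     .     .     .     .     .     .     .     .
top -42      .     .     .     .     .     .     .     .     .     .     .     .
top -32      .     .    -3    -1    -1    -1     0    -2    -1    -2    -3     .
top -22      .     .     .    -1     0     2    10    -2    -2    -1     0     .
top -12      .     .     .     .    -3     0     3    -3    -2    -1     0     .
top -2      .     .     .     .    -2    -3    -1    -2     0    -2     .     .
top 8      .     .     .     .    -3    -2     .     .     .     .     .     .
top 18      .     .     .     .    -2    -2     .     .     .     .     .     .
top 28      .     .     .     .     .     .     .     .     .     .     .     .
top 38      .     .     .     .     .     .     .     .     .     .     .     .
```

>>> apply_moves --deltas '[{"claw": -1, "delta_pos": [4, -4.78, 0], "yaw": 0}, {"claw": -1, "delta_pos": [4, -4.78, 0], "yaw": 0}, {"claw": -1, "delta_pos": [4, -4.78, 0], "yaw": 0}, {"claw": -1, "delta_pos": [4, -4.78, 0], "yaw": 0}, {"claw": -1, "delta_pos": [4, -4.78, 0], "yaw": 0}, {"claw": -1, "delta_pos": [0, 0, 0], "yaw": 0.175}, {"claw": -1, "delta_pos": [0, 0, 0], "yaw": 0.175}, {"claw": -1, "delta_pos": [0, 0, 0], "yaw": 0.175}]' --grip_force 40

```text
clock: 13.35
eef_pos: [490.0, -333.9, 375.7]
tcp_rot: [3.14, -0.004, 2.95]
contact_force: [0.5, 1.5, 0.6]
opening: 1.001
grasp_force: 0.0
```

>>> apply_moves --deltas '[{"claw": -1, "delta_pos": [0, 0, 0], "yaw": 0.175}, {"claw": -1, "delta_pos": [0, 0, 0], "yaw": 0.175}, {"claw": -1, "delta_pos": [0, 0, 0], "yaw": 0.175}, {"claw": -1, "delta_pos": [0, 0, 0], "yaw": 0.175}, {"claw": -1, "delta_pos": [0, 0, 0], "yaw": 0.175}, {"claw": -1, "delta_pos": [0, 0, 2], "yaw": 0.175}, {"claw": -1, "delta_pos": [0, 0, 4], "yaw": 0.175}, {"claw": -1, "delta_pos": [0, 0, 3], "yaw": 0.175}]'

```text
clock: 14.35
eef_pos: [489.7, -333.3, 284.6]
tcp_rot: [-3.138, -0.003, 1.551]
contact_force: [-1.7, -0.4, 0.0]
opening: 0.997
grasp_force: 0.0
```

```bash
python3 go.py 492.9 -334.3 35 60.6;python3 - <<'E'
from rig import r
from h import *
f=r.grab_frame("side");t=f
c,v=blob(f,(318,130,50,40),lambda h:((h[...,0]<6)|(h[...,0]>172))&(h[...,1]>150),51)if 0 else blob(f,(330,130,40,34),lambda h:((h[...,0]<6)|(h[...,0]>172))&(h[...,1]>150))
# highest red pixels -> top face at z=51 ; lowest -> foot z=6
i=c[:,1].argmin();j=c[:,1].argmax();print("top",ray(f,c[c[:,1]<c[i,1]+1].mean(0),51),"foot",ray(f,c[j],6))
E
```

```text
t 14.35 grasp [ 489.  -332.8  129.6] yaw 88.87 F [-1.7 -0.4  0. ] open 0.997 gf 0.0 q [-0.6   0.44  1.8  -0.    0.9  -0.58]
shift cm [-0.16  0.43  9.46] rows 1.5148826614532604 yaw(tool) 0.493 alt -2.648
shift cm at target yaw [0.06 0.41 9.46]
top [[ 488.86842057 -349.98646554   51.        ]] foot [[ 505.33883687 -311.55854681    6.        ]]
```

>>> apply_moves --deltas '[{"claw": -1, "delta_pos": [0, 0, 0], "yaw": 0.17}, {"claw": -1, "delta_pos": [0, 0, 0], "yaw": 0.17}, {"claw": -1, "delta_pos": [0, 0, 2], "yaw": 0.153}, {"claw": -1, "delta_pos": [0.06, 0.41, 3], "yaw": 0}, {"claw": -1, "delta_pos": [0, 0, 2.5], "yaw": 0}, {"claw": -1, "delta_pos": [0, 0, 1.96], "yaw": 0}, {"claw": -1, "delta_pos": [0, 0, 0], "yaw": 0}]'

```text
clock: 15.28
eef_pos: [494.0, -335.0, 191.5]
tcp_rot: [-3.138, -0.0, 1.065]
contact_force: [0.0, 0.8, 0.3]
opening: 0.997
grasp_force: 0.0
```

>>> apply_moves --deltas '[{"claw": 1, "delta_pos": [0, 0, 0], "yaw": 0}, {"claw": 1, "delta_pos": [0, 0, 0], "yaw": 0}, {"claw": 1, "delta_pos": [0, 0, 0], "yaw": 0}, {"claw": 1, "delta_pos": [0, 0, 0], "yaw": 0}, {"claw": 1, "delta_pos": [0, 0, 0], "yaw": 0}]'

```text
clock: 15.9
eef_pos: [495.0, -335.7, 193.8]
tcp_rot: [3.141, 0.0, 1.064]
contact_force: [0.1, 0.5, 6.3]
opening: 0.156
grasp_force: 41.5
```

```bash
python3 go.py 492.9 -334.3 35 60.6
```

```text
t 15.9 grasp [ 495.1 -335.8   38.8] yaw 60.95 F [0.1 0.5 6.3] open 0.156 gf 41.5 q [-0.6   0.58  1.83  0.    0.73 -0.09]
shift cm [ 0.02 -0.26  0.38] rows 0.07389602522068205 yaw(tool) 0.006 alt -3.135
shift cm at target yaw [ 0.02 -0.26  0.38]
```

Plate gripped. Lift, turn it fork towards the robot, and pre-tilt its rear end on the jig's upper edge.

>>> apply_moves --deltas '[{"claw": 1, "delta_pos": [0, 0, -6], "yaw": 0}, {"claw": 1, "delta_pos": [0, 0, -6], "yaw": 0}, {"claw": 1, "delta_pos": [0, 0, -5], "yaw": 0}, {"claw": 1, "delta_pos": [0, 0, 0], "yaw": -0.173}, {"claw": 1, "delta_pos": [0, 0, 0], "yaw": -0.173}, {"claw": 1, "delta_pos": [0, 0, 0], "yaw": -0.173}, {"claw": 1, "delta_pos": [0, 0, 0], "yaw": -0.173}, {"claw": 1, "delta_pos": [0, 0, 0], "yaw": -0.173}]'

```text
clock: 16.9
eef_pos: [494.6, -335.4, 362.8]
tcp_rot: [-3.141, -0.001, 1.935]
contact_force: [0.9, -0.9, -1.0]
opening: 0.162
grasp_force: 40.6
```

>>> apply_moves --deltas '[{"claw": 1, "delta_pos": [0, 0, 0], "yaw": -0.173}, {"claw": 1, "delta_pos": [0, 0, 0], "yaw": -0.173}, {"claw": 1, "delta_pos": [0, 0, 0], "yaw": -0.173}, {"claw": 1, "delta_pos": [0, 0, 0], "yaw": -0.173}, {"claw": 1, "delta_pos": [0, 0, 0], "yaw": -0.173}, {"claw": 1, "delta_pos": [0, 0, 0], "yaw": -0.173}, {"claw": 1, "delta_pos": [0, 0, 0], "yaw": -0.173}, {"claw": 1, "delta_pos": [0, 0, 0], "yaw": -0.173}]'

```text
clock: 17.9
eef_pos: [494.6, -335.4, 362.8]
tcp_rot: [3.141, -0.001, -2.965]
contact_force: [0.1, -0.2, -1.4]
opening: 0.153
grasp_force: 40.6
```

```bash
python3 go.py 495.5 -95.2 145 199.4
```

```text
t 17.9 grasp [ 494.5 -335.3  207.8] yaw -169.86 F [ 0.1 -0.2 -1.4] open 0.153 gf 40.6 q [-0.6   0.35  1.73  0.    1.06 -2.35]
shift cm [-4.33 23.62  6.29] rows 3.9712083380776493 yaw(tool) -0.162 alt 2.98
shift cm at target yaw [-8.07 22.61  6.28]
```

>>> apply_moves --deltas '[{"claw": 1, "delta_pos": [0, 0, 0], "yaw": -0.163}, {"claw": 1, "delta_pos": [-2.02, 5.65, 0], "yaw": 0}, {"claw": 1, "delta_pos": [-2.02, 5.65, 0], "yaw": 0}, {"claw": 1, "delta_pos": [-2.02, 5.65, 0], "yaw": 0}, {"claw": 1, "delta_pos": [-2.02, 5.66, 0], "yaw": 0}, {"claw": 1, "delta_pos": [0, 0, 3], "yaw": 0}, {"claw": 1, "delta_pos": [0, 0, 3.2], "yaw": 0}, {"claw": 1, "delta_pos": [0, 0, 0], "yaw": 0}]' --grip_force 25

```text
clock: 18.9
eef_pos: [495.8, -95.0, 299.3]
tcp_rot: [3.139, -0.004, -2.807]
contact_force: [-0.8, 0.3, -1.2]
opening: 0.159
grasp_force: 40.4
```

```bash
python3 go.py 495.5 -95.2 132.7 199.4
cat >tilt.py <<'E'
# tilt of the dark plate in hand from side-view depth, in the tool-yaw frame about the grasp point
from rig import r
from h import *
s=r.sense();T=R.from_euler("z",s["tcp_rot"][2]);g=np.array(s["eef_pos"])+R.from_euler("xyz",s["tcp_rot"]).apply([0,0,155])
for n in("side","top"):
    f=r.grab_frame(n);C=cloud(f);hsv=cv2.cvtColor(f["img"],cv2.COLOR_BGR2HSV)
    Q=-T.inv().apply((C-g).reshape(-1,3)).reshape(C.shape);Q[...,2]*=-1   # plate x = -tool x
    if 1: X,Y,Z=Q[...,0],Q[...,1],Q[...,2]
    ok=(f["z_map"]>0)&(hsv[...,2]<85)&(hsv[...,1]<110)&(X>-100)&(X<-24)&(abs(Y+6)<60)&(Z<60)&(Z>-110)
    print(n,"n",ok.sum(),[(x0,int(np.median(Z[ok&(X>=x0)&(X<x0+12)])),int((ok&(X>=x0)&(X<x0+12)).sum())) for x0 in range(-100,-20,12) if (ok&(X>=x0)&(X<x0+12)).sum()>3],end=" ")
    if ok.sum()>20:
        z=Z[ok];x=X[ok];k=abs(z-np.median(z))<30;p=np.polyfit(x[k],z[k],1);print("tilt deg",np.degrees(np.arctan(p[0])).round(1))
E
python3 tilt.py
```

```text
t 18.9 grasp [495.  -94.8 144.3] yaw -160.82 F [-0.8  0.3 -1.2] open 0.159 gf 40.4 q [-0.19  0.3   1.98 -0.    0.86 -2.1 ]
shift cm [-0.04 -0.05  1.16] rows 0.1861667344980354 yaw(tool) -0.004 alt 3.138
shift cm at target yaw [-0.03 -0.05  1.16]
side n 278 [(-100, -33, 14), (-88, -33, 63), (-76, -33, 46), (-64, -33, 47), (-52, -33, 51), (-40, -33, 43), (-28, -33, 14)] tilt deg -0.2
top n 431 [(-88, -32, 91), (-76, -32, 110), (-64, -31, 81), (-52, -31, 72), (-40, -31, 63), (-28, -30, 13)] tilt deg 0.6
```

>>> apply_moves --deltas '[{"claw": 1, "delta_pos": [0, 0, 0.8], "yaw": 0}, {"claw": 1, "delta_pos": [0, 0, 0.5], "yaw": 0}, {"claw": 1, "delta_pos": [0, 0, 0.4], "yaw": 0}, {"claw": 1, "delta_pos": [0, 0, 0], "yaw": 0}]' --grip_force 20

```text
clock: 19.5
eef_pos: [497.0, -95.7, 286.6]
tcp_rot: [-3.141, 0.001, -2.808]
contact_force: [-10.4, 0.6, 30.2]
opening: 0.158
grasp_force: 45.8
```

```bash
python3 go.py 495.5 -95.2 132.7 199.4;python3 tilt.py
```

```text
t 19.5 grasp [497.1 -95.8 131.6] yaw -160.88 F [-10.4   0.6  30.2] open 0.158 gf 45.8 q [-0.19  0.32  1.99 -0.    0.83 -2.1 ]
shift cm [ 0.14  0.11 -0.11] rows 0.033483955306018956 yaw(tool) -0.005 alt 3.137
shift cm at target yaw [ 0.14  0.11 -0.11]
side n 275 [(-100, -35, 12), (-88, -34, 59), (-76, -34, 51), (-64, -33, 44), (-52, -34, 51), (-40, -33, 44), (-28, -34, 14)] tilt deg 0.7
top n 408 [(-88, -34, 85), (-76, -33, 109), (-64, -33, 76), (-52, -32, 64), (-40, -32, 60), (-28, -33, 12)] tilt deg 1.5
```

>>> apply_moves --deltas '[{"claw": 1, "delta_pos": [0, 0, 0.3], "yaw": 0}, {"claw": 1, "delta_pos": [0, 0, 0.2], "yaw": 0}, {"claw": 1, "delta_pos": [0, 0, 0], "yaw": 0}]' --grip_force 20

```text
clock: 19.98
eef_pos: [496.6, -95.9, 283.0]
tcp_rot: [-3.141, -0.0, -2.808]
contact_force: [-20.8, 0.2, 52.4]
opening: 0.155
grasp_force: 53.1
```

```bash
python3 go.py 495.5 -95.2 132.7 199.4;python3 tilt.py
```

```text
t 19.98 grasp [496.6 -96.  128. ] yaw -160.88 F [-20.8   0.2  52.4] open 0.155 gf 53.1 q [-0.19  0.33  1.99 -0.    0.82 -2.1 ]
shift cm [ 0.08  0.11 -0.47] rows 0.0783495776154113 yaw(tool) -0.005 alt 3.137
shift cm at target yaw [ 0.08  0.11 -0.47]
side n 260 [(-100, -37, 7), (-88, -36, 55), (-76, -36, 47), (-64, -34, 43), (-52, -34, 51), (-40, -33, 45), (-28, -33, 12)] tilt deg 3.4
top n 386 [(-88, -36, 75), (-76, -35, 104), (-64, -33, 75), (-52, -33, 61), (-40, -33, 58), (-28, -31, 12)] tilt deg 3.9
```

>>> apply_moves --deltas '[{"claw": 1, "delta_pos": [0.4, 0, 0], "yaw": 0}, {"claw": 1, "delta_pos": [0.4, 0, 0.0], "yaw": 0}, {"claw": 1, "delta_pos": [0, 0, 0], "yaw": 0}]' --grip_force 20

```text
clock: 20.45
eef_pos: [491.6, -98.3, 281.8]
tcp_rot: [-3.138, 0.007, -2.808]
contact_force: [1.2, 2.6, 16.5]
opening: 0.157
grasp_force: 48.3
```

```bash
python3 go.py 495.5 -95.2 132.7 199.4;python3 tilt.py
```

```text
t 20.45 grasp [492.9 -98.4 126.8] yaw -160.89 F [ 1.2  2.6 16.5] open 0.157 gf 48.3 q [-0.2   0.32  2.    0.    0.81 -2.11]
shift cm [-0.36  0.21 -0.59] rows 0.11506864894846029 yaw(tool) -0.005 alt 3.137
shift cm at target yaw [-0.35  0.21 -0.59]
side n 249 [(-88, -40, 51), (-76, -39, 52), (-64, -38, 40), (-52, -35, 51), (-40, -35, 43), (-28, -35, 12)] tilt deg 6.2
top n 358 [(-88, -39, 70), (-76, -38, 105), (-64, -36, 66), (-52, -36, 55), (-40, -33, 51), (-28, -32, 11)] tilt deg 6.9
```

The drag-while-pressing works, with tilt now 6–7°. Repeating it as a stroke.

>>> apply_moves --deltas '[{"claw": 1, "delta_pos": [0, 0, -0.8], "yaw": 0}, {"claw": 1, "delta_pos": [-1.2, 0, 0], "yaw": 0}, {"claw": 1, "delta_pos": [0, 0, 1.3], "yaw": 0}, {"claw": 1, "delta_pos": [0.4, 0, 0.2], "yaw": 0}, {"claw": 1, "delta_pos": [0.4, 0, 0.2], "yaw": 0}, {"claw": 1, "delta_pos": [0.4, 0, 0.1], "yaw": 0}, {"claw": 1, "delta_pos": [0, 0, 0], "yaw": 0}]' --grip_force 20

```text
clock: 21.42
eef_pos: [491.9, -98.3, 270.8]
tcp_rot: [-3.138, 0.006, -2.807]
contact_force: [2.2, 0.3, 18.1]
opening: 0.156
grasp_force: 54.0
```

```bash
python3 go.py 495.5 -95.2 132.7 199.4;python3 tilt.py
```

```text
t 21.43 grasp [493.  -98.5 115.8] yaw -160.86 F [ 2.2  0.3 18.1] open 0.156 gf 54.0 q [-0.2   0.34  2.01  0.    0.78 -2.11]
shift cm [-0.36  0.22 -1.69] rows 0.2784028082256602 yaw(tool) -0.004 alt 3.137
shift cm at target yaw [-0.35  0.23 -1.69]
side n 188 [(-88, -53, 11), (-76, -50, 45), (-64, -46, 37), (-52, -41, 40), (-40, -38, 38), (-28, -34, 17)] tilt deg 19.4
top n 284 [(-88, -53, 8), (-76, -49, 96), (-64, -45, 80), (-52, -40, 44), (-40, -36, 46), (-28, -32, 10)] tilt deg 19.8
```

>>> apply_moves --deltas '[{"claw": 1, "delta_pos": [0, 0, -0.8], "yaw": 0}, {"claw": 1, "delta_pos": [-0.9, 0, 0], "yaw": 0}, {"claw": 1, "delta_pos": [0, 0, 0.9], "yaw": 0}, {"claw": 1, "delta_pos": [0.4, 0, 0.2], "yaw": 0}, {"claw": 1, "delta_pos": [0.4, 0, 0.1], "yaw": 0}, {"claw": 1, "delta_pos": [0, 0, 0], "yaw": 0}]' --grip_force 20

```text
clock: 22.28
eef_pos: [492.6, -97.9, 266.9]
tcp_rot: [-3.139, 0.006, -2.807]
contact_force: [0.6, 0.3, 22.1]
opening: 0.158
grasp_force: 63.4
```

```bash
python3 go.py 495.5 -95.2 132.7 199.4;python3 tilt.py
```

```text
t 22.27 grasp [493.6 -98.  111.9] yaw -160.85 F [ 0.6  0.3 22.1] open 0.158 gf 63.4 q [-0.2   0.35  2.01  0.    0.78 -2.1 ]
shift cm [-0.28  0.2  -2.08] rows 0.33741231526386783 yaw(tool) -0.004 alt 3.137
shift cm at target yaw [-0.27  0.2  -2.08]
side n 171 [(-76, -55, 41), (-64, -50, 41), (-52, -45, 36), (-40, -39, 40), (-28, -34, 13)] tilt deg 24.4
top n 264 [(-76, -53, 75), (-64, -49, 89), (-52, -43, 46), (-40, -38, 43), (-28, -34, 11)] tilt deg 24.4
```

Tilt is 24.4°. Lift and turn half round.

>>> apply_moves --deltas '[{"claw": 1, "delta_pos": [0, 0, -5], "yaw": 0}, {"claw": 1, "delta_pos": [2, 0, -5], "yaw": 0}, {"claw": 1, "delta_pos": [4, 0, -3], "yaw": 0}, {"claw": 1, "delta_pos": [0, 0, 0], "yaw": 0.175}, {"claw": 1, "delta_pos": [0, 0, 0], "yaw": 0.175}, {"claw": 1, "delta_pos": [0, 0, 0], "yaw": 0.175}, {"claw": 1, "delta_pos": [0, 0, 0], "yaw": 0.175}, {"claw": 1, "delta_pos": [0, 0, 0], "yaw": 0.175}]' --grip_force 35

```text
clock: 23.38
eef_pos: [433.8, -117.3, 394.2]
tcp_rot: [-3.141, -0.001, 2.595]
contact_force: [0.8, 0.3, -1.3]
opening: 0.156
grasp_force: 60.0
```

>>> apply_moves --deltas '[{"claw": 1, "delta_pos": [0, 0, 0], "yaw": 0.175}, {"claw": 1, "delta_pos": [0, 0, 0], "yaw": 0.175}, {"claw": 1, "delta_pos": [0, 0, 0], "yaw": 0.175}, {"claw": 1, "delta_pos": [0, 0, 0], "yaw": 0.175}, {"claw": 1, "delta_pos": [0, 0, 0], "yaw": 0.175}, {"claw": 1, "delta_pos": [0, 0, 0], "yaw": 0.175}, {"claw": 1, "delta_pos": [0, 0, 0], "yaw": 0.175}, {"claw": 1, "delta_pos": [0, 0, 0], "yaw": 0.175}]'

```text
clock: 24.38
eef_pos: [433.8, -117.3, 394.1]
tcp_rot: [-3.14, 0.0, 1.195]
contact_force: [0.2, -0.6, -1.2]
opening: 0.158
grasp_force: 60.0
```

>>> apply_moves --deltas '[{"claw": 1, "delta_pos": [0, 0, 0], "yaw": 0.175}, {"claw": 1, "delta_pos": [0, 0, 0], "yaw": 0.175}, {"claw": 1, "delta_pos": [0, 0, 0], "yaw": 0.175}, {"claw": 1, "delta_pos": [0, 0, 0], "yaw": 0.175}, {"claw": 1, "delta_pos": [0, 0, 0], "yaw": 0.155}, {"claw": 1, "delta_pos": [0, 0, 0], "yaw": 0}]'

```text
clock: 25.12
eef_pos: [433.7, -117.3, 394.3]
tcp_rot: [-3.141, 0.001, 0.347]
contact_force: [0.6, -0.7, -1.6]
opening: 0.156
grasp_force: 60.0
```

```bash
python3 -c "
from bedpt import *
print(*B(161,6,35))" | tee t; python3 go.py $(cat t) 19.4;python3 tilt.py
```

```text
466.2 -111.9 157.8
t 25.12 grasp [ 433.5 -117.3  239.3] yaw 19.88 F [ 0.6 -0.7 -1.6] open 0.156 gf 60.0 q [-0.27  0.09  2.   -0.    1.05  0.96]
shift cm [3.26 0.61 8.15] rows 1.4074155053111204 yaw(tool) 0.008 alt -3.133
shift cm at target yaw [3.26 0.58 8.15]
side n 324 [(-88, -56, 11), (-76, -53, 82), (-64, -48, 71), (-52, -43, 61), (-40, -37, 73), (-28, -33, 26)] tilt deg 24.1
top n 175 [(-88, -54, 6), (-76, -52, 39), (-64, -47, 39), (-52, -41, 43), (-40, -37, 38), (-28, -33, 10)] tilt deg 23.5
```

>>> apply_moves --deltas '[{"claw": 1, "delta_pos": [0, 0, 3], "yaw": 0.008}, {"claw": 1, "delta_pos": [1.6, 0.3, 3], "yaw": 0}, {"claw": 1, "delta_pos": [1.66, 0.28, 2.15], "yaw": 0}, {"claw": 1, "delta_pos": [0, 0, 0], "yaw": 0}, {"claw": 1, "delta_pos": [0, 0, 0], "yaw": 0}]' --grip_force 35

```text
clock: 25.85
eef_pos: [466.1, -112.1, 314.0]
tcp_rot: [-3.141, 0.0, 0.339]
contact_force: [-0.5, 0.2, -1.6]
opening: 0.157
grasp_force: 60.0
```

```bash
cat >plate.py <<'E'
# dark plate pixels expressed in the bed frame
from rig import r
from bedpt import *
for n in("side","top"):
    f=r.grab_frame(n);C=cloud(f);hsv=cv2.cvtColor(f["img"],cv2.COLOR_BGR2HSV)
    P=Rb.inv().apply((C-o).reshape(-1,3)).reshape(C.shape)
    ok=(f["z_map"]>0)&(hsv[...,2]<85)&(hsv[...,1]<110)&(P[...,0]>-65)&(P[...,0]<150)&(abs(P[...,1])<60)&(P[...,2]>-1)&(P[...,2]<32)
    Q=P[ok]
    if len(Q)<10: print(n,len(Q));continue
    print(n,len(Q),"x>",np.percentile(Q[:,0],[1,3]).round(1),"y",np.percentile(Q[:,1],[1,3,97,99]).round(1),"z by x",[(x0,round(float(np.median(Q[(Q[:,0]>=x0)&(Q[:,0]<x0+15),2])),1)) for x0 in range(-60,150,15) if ((Q[:,0]>=x0)&(Q[:,0]<x0+15)).sum()>3])
E
python3 go.py $(cat t) 19.4; python3 plate.py
```

```text
t 25.85 grasp [ 466.  -112.1  159. ] yaw 19.44 F [-0.5  0.2 -1.6] open 0.157 gf 60.0 q [-0.24  0.24  2.02 -0.    0.88  0.99]
shift cm [ 0.02 -0.01  0.12] rows 0.019682154708505654 yaw(tool) 0.001 alt -3.141
shift cm at target yaw [ 0.02 -0.01  0.12]
side 412 x> [68.9 71.2] y [-54.4 -52.3  49.2  52.1] z by x [(60, 16.4), (75, 16.6), (90, 16.1), (105, 16.4), (120, 16.0), (135, 15.9)]
top 143 x> [68.7 70. ] y [-51.3 -50.3 -26.3 -24. ] z by x [(60, 17.2), (75, 17.9), (90, 18.1), (105, 16.3), (120, 18.1)]
```

The plate is flat to the bed: tip at x≈68, top 16 mm above the face, y from -53 to 51. Lower and enter the rails.

>>> apply_moves --deltas '[{"claw": 1, "delta_pos": [-0.17, 0, 0.36], "yaw": 0}, {"claw": 1, "delta_pos": [-0.17, 0, 0.36], "yaw": 0}, {"claw": 1, "delta_pos": [0.91, 0, 0.42], "yaw": 0}, {"claw": 1, "delta_pos": [0.91, 0, 0.42], "yaw": 0}, {"claw": 1, "delta_pos": [0.91, 0, 0.42], "yaw": 0}, {"claw": 1, "delta_pos": [0, 0, 0], "yaw": 0}]'

```text
clock: 26.7
eef_pos: [489.4, -103.8, 293.2]
tcp_rot: [-3.141, 0.001, 0.339]
contact_force: [-0.1, -0.3, -1.0]
opening: 0.155
grasp_force: 59.9
```

```bash
python3 go.py $(cat t) 19.4; python3 plate.py
```

```text
t 26.7 grasp [ 489.3 -103.8  138.2] yaw 19.4 F [-0.1 -0.3 -1. ] open 0.155 gf 59.9 q [-0.21  0.31  1.99 -0.    0.84  1.02]
shift cm [-2.45 -0.   -1.95] rows 0.5009738189966851 yaw(tool) -0.0 alt 3.142
shift cm at target yaw [-2.44 -0.   -1.96]
side 469 x> [39.3 41.7] y [-54.9 -53.8  47.8  49.4] z by x [(30, 9.2), (45, 7.9), (60, 8.4), (75, 8.1), (90, 7.7), (105, 7.2), (120, 7.6), (135, 7.3)]
top 132 x> [37.1 39.6] y [-50.7 -50.2 -16.6 -13.5] z by x [(30, 9.4), (45, 9.1), (60, 8.9), (75, 8.8), (90, 8.8), (135, 8.2)]
```

>>> apply_moves --deltas '[{"claw": 1, "delta_pos": [0.83, 0, 0.6], "yaw": 0}, {"claw": 1, "delta_pos": [0.91, 0, 0.43], "yaw": 0}, {"claw": 1, "delta_pos": [0, 0, 0], "yaw": 0}]'

```text
clock: 27.18
eef_pos: [506.0, -98.2, 283.1]
tcp_rot: [-3.141, -0.0, 0.338]
contact_force: [0.3, 0.2, -3.0]
opening: 0.155
grasp_force: 59.6
```

```bash
python3 go.py $(cat t) 19.4; python3 plate.py
```

```text
t 27.18 grasp [506.  -98.2 128.1] yaw 19.37 F [ 0.3  0.2 -3. ] open 0.155 gf 59.6 q [-0.19  0.34  1.97  0.    0.83  1.04]
shift cm [-4.21 -0.02 -2.97] rows 0.8236281880335932 yaw(tool) -0.0 alt 3.141
shift cm at target yaw [-4.21 -0.02 -2.97]
side 441 x> [19.6 22. ] y [-54.4 -52.7  45.3  49.6] z by x [(15, 7.2), (30, 6.2), (45, 6.2), (60, 5.5), (75, 6.1), (90, 6.5), (105, 6.9), (120, 3.9), (135, 5.2)]
top 131 x> [20.5 21.9] y [-49.6 -48.9 -12.2 -10.9] z by x [(15, 8.2), (30, 7.2), (45, 7.1), (60, 6.0), (105, 6.1), (120, 6.2), (135, 5.7)]
```

>>> apply_moves --deltas '[{"claw": 1, "delta_pos": [0.68, 0, 0.32], "yaw": 0}, {"claw": 1, "delta_pos": [0.68, 0, 0.32], "yaw": 0}, {"claw": 1, "delta_pos": [0.68, 0, 0.32], "yaw": 0}, {"claw": 1, "delta_pos": [0, 0, 0], "yaw": 0}]'

```text
clock: 27.78
eef_pos: [525.1, -91.4, 273.6]
tcp_rot: [-3.142, -0.0, 0.338]
contact_force: [0.1, 0.0, -3.6]
opening: 0.155
grasp_force: 59.5
```

```bash
python3 go.py $(cat t) 19.4; python3 plate.py
```

```text
t 27.77 grasp [525.1 -91.4 118.6] yaw 19.37 F [ 0.1  0.  -3.6] open 0.155 gf 59.5 q [-0.18  0.38  1.94  0.    0.82  1.06]
shift cm [-6.24 -0.02 -3.92] rows 1.1788971530941548 yaw(tool) -0.001 alt 3.141
shift cm at target yaw [-6.24 -0.02 -3.92]
side 395 x> [-1.7  1.2] y [-53.7 -51.5  43.6  47.3] z by x [(-15, 6.9), (0, 6.6), (15, 5.8), (30, 6.0), (45, 6.4), (60, 5.2), (75, 7.6), (90, 5.6), (105, 5.1)]
top 101 x> [-3.5 -2.6] y [-47.  -41.9 -11.2  -9.5] z by x [(-15, 9.1), (0, 9.1), (15, 9.1), (90, 5.3), (105, 5.8)]
```

>>> apply_moves --deltas '[{"claw": 1, "delta_pos": [0.68, 0, 0.36], "yaw": 0}, {"claw": 1, "delta_pos": [0.68, 0, 0.33], "yaw": 0}, {"claw": 1, "delta_pos": [0.68, 0, 0.32], "yaw": 0}, {"claw": 1, "delta_pos": [0.68, 0, 0.32], "yaw": 0}, {"claw": 1, "delta_pos": [0.68, 0, 0.32], "yaw": 0}, {"claw": 1, "delta_pos": [0, 0, 0], "yaw": 0}]'

```text
clock: 28.62
eef_pos: [557.4, -80.2, 257.4]
tcp_rot: [3.141, -0.001, 0.338]
contact_force: [1.5, 0.4, 0.3]
opening: 0.155
grasp_force: 60.2
```

```bash
python3 go.py $(cat t) 19.4; python3 plate.py
```

```text
t 28.62 grasp [557.5 -80.2 102.4] yaw 19.36 F [1.5 0.4 0.3] open 0.155 gf 60.2 q [-0.15  0.44  1.88  0.    0.82  1.09]
shift cm [-9.66 -0.03 -5.55] rows 1.7825115833996221 yaw(tool) -0.001 alt 3.141
shift cm at target yaw [-9.66 -0.04 -5.54]
side 258 x> [-41.7 -38.6] y [-52.3 -49.6  40.9  43.3] z by x [(-45, 6.9), (-30, 6.7), (-15, 6.3), (0, 6.1), (15, 5.6), (30, 5.9), (45, 6.0), (60, 4.6)]
top 92 x> [-42.9 -40.5] y [-41.6 -41.3  -9.9  -4.4] z by x [(-45, 8.9), (-30, 8.9), (45, 6.6), (60, 5.8), (75, 7.7)]
```

>>> apply_moves --deltas '[{"claw": 1, "delta_pos": [0.54, 0, 0.25], "yaw": 0}, {"claw": 1, "delta_pos": [0.54, 0, 0.25], "yaw": 0}, {"claw": 1, "delta_pos": [0.45, 0, 0.21], "yaw": 0}, {"claw": 1, "delta_pos": [0.36, 0, 0.17], "yaw": 0}, {"claw": 1, "delta_pos": [0.36, 0, 0.17], "yaw": 0}, {"claw": 1, "delta_pos": [0, 0, 0], "yaw": 0}]'

```text
clock: 29.48
eef_pos: [573.7, -74.7, 250.0]
tcp_rot: [-3.14, 0.013, 0.339]
contact_force: [-39.2, -14.8, 62.8]
opening: 0.154
grasp_force: 69.8
```

```bash
python3 go.py $(cat t) 19.4; python3 plate.py
```

```text
t 29.48 grasp [571.8 -75.2  95. ] yaw 19.44 F [-39.2 -14.8  62.8] open 0.154 gf 69.8 q [-0.13  0.47  1.85 -0.01  0.83  1.1 ]
shift cm [-11.26  -0.06  -6.13] rows 2.0516153073721624 yaw(tool) 0.001 alt -3.141
shift cm at target yaw [-11.18  -0.04  -6.28]
side 244 x> [-55.7 -53.6] y [-49.7 -46.4  40.9  43.6] z by x [(-60, 6.1), (-45, 6.2), (-30, 6.9), (-15, 7.1), (0, 5.7), (15, 6.4), (30, 10.0), (45, 4.9), (60, 5.2)]
top 116 x> [-55.9 -52. ] y [-43.2 -41.6  47.3  49.2] z by x [(-60, 6.6), (30, 5.8), (45, 6.0), (60, 8.5)]
```

It is pushing about 65 N along the slope against the stop, at the expected position. Ease off, release and check.

>>> apply_moves --deltas '[{"claw": 1, "delta_pos": [0, 0, -0.4], "yaw": 0}, {"claw": 0.2, "delta_pos": [0, 0, 0], "yaw": 0}, {"claw": 0.2, "delta_pos": [0, 0, 0], "yaw": 0}, {"claw": 0.2, "delta_pos": [0, 0, -2], "yaw": 0}, {"claw": 0.2, "delta_pos": [0, 0, -4], "yaw": 0}, {"claw": 0.2, "delta_pos": [-5, 0, -3], "yaw": 0}, {"claw": 1, "delta_pos": [-5, 0, -3], "yaw": 0}, {"claw": 1, "delta_pos": [0, 0, 0], "yaw": 0}]' --grip_force 20

```text
clock: 30.58
eef_pos: [482.0, -106.5, 372.8]
tcp_rot: [3.14, -0.002, 0.337]
contact_force: [0.8, -0.6, -0.0]
opening: 0.001
grasp_force: 0.0
```

```bash
python3 go.py; python3 plate.py; python3 - <<'E'
from rig import r
from bedpt import *
o2=[]
for n,b in(("top",(295,150,90,90)),("side",(275,130,90,90))):
    f=r.grab_frame(n);u,v,w,h=b;im=cv2.resize(f["img"][v:v+h,u:u+w],(400,400),interpolation=cv2.INTER_CUBIC)
    # where plate outline should be when home (x -60..62, top face z=6), and stop foot
    for p in([-60,-52,6],[-60,52,6],[62,-52,6],[62,52,6]):
        q=pix(f,o+Rb.apply(p))[0];q=((q-[u,v]+.5)*400/90).astype(int);cv2.circle(im,tuple(int(i) for i in q),3,(255,0,255),1)
    o2.append(im)
cv2.imwrite("pics/c8.png",np.hstack(o2))
E
```

```text
t 30.57 grasp [ 482.3 -106.6  217.8] yaw 19.29 F [ 0.8 -0.6 -0. ] open 0.001 gf 0.0 q [-0.22  0.18  1.94 -0.    1.01  1.01]
side 226 x> [-55.9 -54.9] y [-48.9 -46.3  42.9  44.8] z by x [(-60, 4.8), (-45, 4.9), (-30, 4.8), (-15, 5.9), (0, 5.5), (15, 5.3), (30, 5.2), (45, 4.8), (60, 4.8)]
top 419 x> [-59.  -57.4] y [-47.  -43.3  40.9  42.6] z by x [(-60, 5.5), (-45, 6.3), (-30, 5.1), (-15, 6.0), (0, 5.4), (15, 6.4), (30, 6.1), (45, 6.0)]
```

View pics/c8.png

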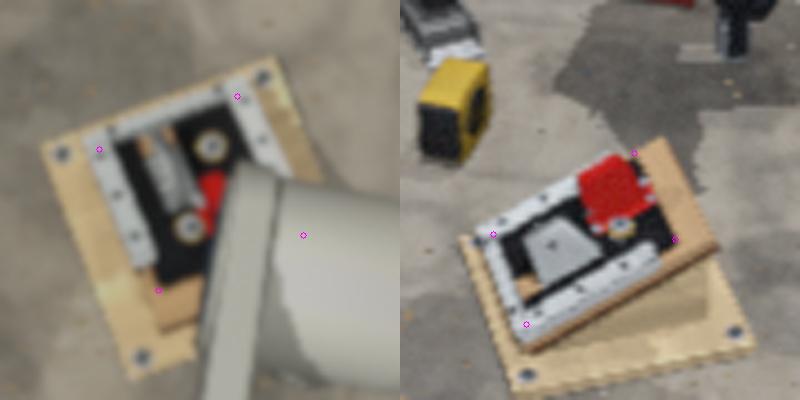

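Plate in the rails, with its rear corner on the expected home marks at (675,240) and (158,290). One numeric check of the rear edge:

```bash
python3 - <<'E'
from rig import r
from bedpt import *
for n in("side","top"):
    f=r.grab_frame(n);V=f["img"].max(2).astype(np.float32)
    xs=np.arange(40,82,.5)
    for nm,ys in(("-y",range(-42,-12,4)),("+y",range(24,42,4))):
        e=[]
        for y in ys:
            q=pix(f,o+Rb.apply(np.c_[xs,np.full(len(xs),y),np.full(len(xs),4)])).astype(np.float32)
            v=cv2.remap(V,q[:,0][None],q[:,1][None],cv2.INTER_LINEAR)[0]
            g=np.gradient(v);e.append((xs[g.argmax()],round(float(g.max()),1)))
        print(n,nm,e)
E
```

```text
side -y [(np.float64(62.0), 14.0), (np.float64(62.0), 15.7), (np.float64(62.0), 13.3), (np.float64(62.5), 14.0), (np.float64(61.5), 15.2), (np.float64(62.5), 12.6), (np.float64(62.0), 13.9), (np.float64(61.5), 14.0)]
side +y [(np.float64(65.5), 8.5), (np.float64(62.5), 10.8), (np.float64(62.5), 12.2), (np.float64(65.0), 11.8), (np.float64(61.5), 13.5)]
top -y [(np.float64(60.5), 8.9), (np.float64(61.0), 8.7), (np.float64(60.5), 9.2), (np.float64(60.5), 8.6), (np.float64(59.0), 7.8), (np.float64(60.5), 5.7), (np.float64(64.0), 4.0), (np.float64(60.0), 4.0)]
top +y [(np.float64(70.0), 1.6), (np.float64(66.5), 2.3), (np.float64(58.5), 2.4), (np.float64(50.5), 2.4), (np.float64(42.0), 2.1)]
```

The rear edge is at x≈62 mm, which is home. Nothing is touched, so I'm handing in.

```bash
python3 -c "
from rig import r
print(r.sign_off())"
```

```text
the job is handed in; nothing more can be done
None
```

The matching bracket is home in the pocket and the drill plate is slid down to the stop (rear edge measured at about 62 mm on the bed, as it should be); I handed the job in at about 31 s of the 67 s allowed, and the sign-off returned no verdict.

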